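# Set a carton coder's side guide with its slack taken up, then load the carton

## Robot

A 6-joint arm with a two-finger parallel gripper is mounted at the origin on the work surface. World frame = base frame: x ahead of the robot, y to its left, z up, the work surface at z = 0. Lengths are in mm, angles in rad, forces in N, time in s.
With the tool pointing down it reaches from about 350 to 875 mm from the base axis. Payload 4.2 kg.
Tool frame: the origin (TCP) lies midway between the tips of the shut fingers; the grasp point (between the pads) lies 19 mm behind it; z points along the fingers, y is the direction in which the jaws open and shut (so a half turn about z gives the same grasp; the last joint's range is limited). The gripper opens to 85 mm and grips with 20 to 120 N. Pads are 22 mm wide; open, the fingers measure 114 mm over their backs; the gripper's body (76 mm by 85 mm) begins 54 mm behind the grasp point. The pads swing forward as they close: fully open they stand 13 mm farther back than shut.
Start: joints at [-0.928, 0.385, 0.008, 0, -1.194, -0.259], TCP at [234.043, -579.503, 231.312] pointing down, gripper open.
Joint ranges: [-3.14, 3.14], [-1.21, 2.06], [-1.07, 1.41], [-3.16, 2.05], [-2.99, -0.16], [-3.1, 3.1]. Speed limits (rad/s): [2.79, 2.79, 3.14, 3.14, 3.14, 3.14].

## Interface

Orientations are given as a unit quaternion [x, y, z, w].
In Python, from bench import read_state, get_image, job_done, search_frame, regions_of gives the robot as it stands.
- The arm moves only by the tool servo_tool, never from a script. Its arguments are lists of equal length, an entry for each row: "turn": the turn, a rotation vector about the world's x, y, z in rad, a list of three; "dp": the shift along the world's x, y, z in m, a list of three; "fingers": the finger opening in m, from 0 to 0.0854. In form: {"turn": [[rx, ry, rz], ...], "dp": [[tx, ty, tz], ...], "fingers": [fingers, ...]}. A call has exactly 5 rows; each row shifts and turns the pose as measured when the row begins; what a row does not reach is not made up. A row lasts 1/8 s, in which the tool goes at most 62.5 mm and 10.7 degrees, less where a joint would pass 70% of its speed; a pose out of reach is approached as far as the arm can. A call is refused whole if a number of a shift passes 0.0625 or a number of a turn 0.188, either way. A call with a gripper value outside its range is refused whole. The fingers move at their own pace and stop on an object; the grip force is fixed at half the most. Time passes only in rows, so rows that do not move let the fingers close, or fill a call up. It gives the time, the measured TCP pose, the force and the opening at its end, in the units of the state.
- read_state(): the state, without advancing time (a new reading comes with each control period).
- get_image(name): name is "scene" or "side" or "wrist"; returns a dict with "img" (384x512x3 uint8, red, green, blue), "vfov" (degrees; the focal length in pixels is half the picture's height over the tangent of half this angle, whatever the lens; pixels are square), "cx", "cy" (the principal point, pixels), "world_from_camera" (4x4, takes a point from camera to world coordinates); the wrist camera has in their place "mount" (4x4, takes a point from camera to tool coordinates, whose origin is the TCP and whose axes are the flange's). Camera axes: x right, y down, z forward; pixel columns grow to the right and rows downward; lengths in mm; the calibration is good to about 2 mm. A picture is of the moment at which its call begins: read the wrist's pose just before it. There is no depth.
- job_done(): hands the job in, once; it reports no verdict.
Trained networks look in the newest picture that a camera, given by its name, has taken for a name from the list of things; names that differ only in an ending like _2 or _b are one class to them, and where a whole thing is asked for, a point or a joint stands for the part that bears it (a point fixed in the world has none). Each returns a list of dicts, best first, with "score" (0 to 1); they miss things now and then, are a little off and sometimes report something else, mostly with a low value. They report only what shows in the picture. A call takes as long as a camera call.
- search_frame(query, camera): "box" ([left, top, width, height] in pixels, round what is visible of it).
- regions_of(query, camera): "region" (384x512 bool, what is visible of it) and "box" ([left, top, width, height] in pixels, round what is visible of it).
The state is a dict: "clock": time; "joints": joint angles; "joint_vel": joint speeds; "joint_efforts": joint torques, N m; "position": TCP position; "ee_rot": TCP orientation; "contact_force": force on the tool from outside, world axes, zero at the start; "wrist_torque": the same for the moment, N m; "gripper_width": finger opening in mm.
Only numpy, scipy, OpenCV 4.12 (cv2) and the standard library are available. Lean on these libraries where they do the work, as an engineer would, in place of code of your own. Each camera call takes 0.05 s, during which the arm holds its last target. There are 200 camera calls.

## Task

Set the side guide of the bench carton coder for the larger of the two white cartons: with the crank handwheel wind the guide out towards you until its pointer is a good 5 mm past the line on the size tab, then wind it back in, away from you, until the pointer stands on that line, so that the last turning was inward and the play in the worn screw is taken up (if you run past the line, back well off and come in again). Then set the larger carton down, not dropped, upright on its base in the channel between guide and fence, lengthways and about midway along, and let go. Leave everything else on the table where it is.

Things in the scene. Friction and masses are not known exactly. Their poses are not given: they have to be found in the camera images.
- machine: bench carton coder, fixed: grey base, aluminium bed (x -110..120, y -122..145 mm, top at z = 150), white print-head housing at its left (y 182..302, x -110..120, up to z = 262), lead screw along x beside the bed at y = -190, z = 110. Origin on the table under the bed; x points away from the operator (robot) across the channel, y along the channel to the left, z up; may be turned a little
- handwheel (a joint): handwheel angle, rad: plus is clockwise as the operator sees it (right-handed about machine +x) and drives the guide inward (+x, narrower channel); minus winds it out towards the operator. 24 mm of nut travel a turn; 0 with the crank handle straight up. Turns more than two turns out and one in, needs about 0.15 N m and stays where it is left
- wheel_centre (a point): point on the handwheel's axis (along machine x, 110 mm above the table), level in machine x with crank_grip. The wheel is an aluminium disc 140 mm across, 16 mm thick; its face towards the operator lies 57 mm from this point in machine +x
- crank_grip (a point): grip point of the black crank handle, round, 24 mm across, 90 mm long, level along machine x, standing off the wheel towards the operator; the point is 57 mm from the wheel's face, 35 mm from the free end. It goes round at radius 55 mm and spins freely on its own axis: at wheel angle a it is at machine (y, z) = (-55 sin a, 55 cos a) mm from wheel_centre
- pointer (a point): top of the thin upright steel pointer blade (2.5 mm thick) on the side guide, beside the rule, level in machine x with the guide's channel face. The guide slides along machine x from 50 mm outward to 12 mm inward of its start, with about 6 N of friction, moved by the screw's nut
- tab (a point): end of the white line on the dark size tab (14 mm block) on the rule that is fixed to the fence, next to the pointer's path; 67 mm from the fence's face. Axes as the machine's. The pointer is on the line when both have the same machine x, to 2 mm; outward is smaller x. At the start the pointer is 10 to 26 mm inward (+x) of it
- nut_mid (a point): middle of the brass nut (24 mm long in x) on the screw; the wheel moves it without play. It sits between the two lugs of the guide's fork with 6 mm of play in all
- fork (a point): middle between the two lugs of the guide's fork; axes as the machine's. nut_mid minus fork in x is +3 mm when the nut bears inward on the guide (play taken up as wanted), -3 mm when it bears outward
- guide_face (a point): on the channel face of the side guide (steel rail, top 32 mm above the bed), at the channel's middle in y, 15 mm above the bed; axes as the machine's
- fence_face (a point): on the channel face of the fixed fence (steel rail, top 32 mm above the bed, clamp knobs behind it to 26 mm), at the channel's middle in y, 15 mm above the bed; axes as the machine's. The guide's face is opposite, towards the operator. The channel is 267 mm long in y and 67 mm wide with the pointer on the line
- carton: the larger white carton, rigid, 61 mm wide (x), 140 mm long (y), 90 mm high (z), about 0.25 kg, standing on the table. Origin: middle of its underside. In the channel its length lies along the machine's y, either way round; its upper 58 mm stand clear of the rails
- small_carton: the smaller white carton, 44 x 105 x 65 mm (x, y, z), of the last job, a bystander; it has the other of the two carton places. Origin: middle of its underside
- tape_dispenser: grey desk tape dispenser, 62 x 150 x 91 mm, a bystander. Origin: middle of its underside
- tape_roll: roll of tan packing tape lying flat, 100 mm across, 48 mm high, a bystander
- label_roll: roll of blank white labels lying flat on the left, 110 mm across, 60 mm high, a bystander
- wrench: steel wrench 180 mm long lying on the table in front of the machine, a bystander
- cup: white ceramic cup, 80 mm across, 95 mm high, a bystander
- screwdriver: screwdriver 190 mm long lying on the table, a bystander

How it is judged (in metres and radians):
On the way, in this order (a step that is already met when the one before it is completed fails the run):
1. the pointer has been wound out at least 4 mm past the line on the tab (x of pointer in the frame of tab below -0.004 m).
2. the pointer has come back onto the line (within 2 mm) with the nut bearing inward on the guide's fork (x of pointer in the frame of tab between -0.002 and 0.002 m and x of nut_mid in the frame of fork above 0.0015 m and velocity of joint handwheel between -0.1 and 0.1 rad/s), for 0.2 s.
3. the larger carton stands in the channel (x of carton in the frame of fence_face between -0.042 and -0.028 m and y of carton in the frame of fence_face between -0.045 and 0.045 m and z of carton in the frame of machine between 0.146 and 0.155 m and angle between carton's own z axis and vertical below 0.06 rad and angle between the y axis of carton and the y axis of machine, either way round below 0.1 rad), for 0.2 s.
At the end, for the whole second after the job is handed in: pointer within 2 mm of the tab's line; nut at least 1.5 mm inward of the middle of the guide's fork (slack taken up inward); larger carton upright on the bed between guide and fence, along the channel within 0.1 rad, its middle within 45 mm of the channel's; wheel and carton at rest (all of step 3 and x of pointer in the frame of tab between -0.002 and 0.002 m and x of nut_mid in the frame of fork above 0.0015 m and linear speed of carton below 0.02 m/s and velocity of joint handwheel between -0.05 and 0.05 rad/s); the robot touches nothing.
It fails at once if the carton falls faster than 0.7 m/s out of the grip (dropped from more than about 25 mm) (linear speed of carton above 0.7 m/s and contact force between the fingers and carton below 0.1 N).
It fails at once if a bystander is moved more than 30 mm or knocked over (distance of any of small_carton, tape_dispenser, tape_roll, label_roll, wrench, cup, screwdriver from where it was at the start of the episode above 0.03 m or angle between any of small_carton, tape_dispenser, cup, label_roll's own z axis and vertical above 0.5 rad).
It also fails if it takes over 72 s, if anything falls off the work surface, if the arm or the gripper's body presses on something with over 40 N, if the wrist force passes 120 N, or if a joint passes its speed limit or range.

## Working session

There is one attempt and no reset: what is moved stays moved. The work goes in short steps, Python scripts to look and compute and a tool call to move; the robot and the scene stay as the last step left them, time stands still between calls to the robot, and variables do not carry over. Pictures are saved under pics/ and viewed, about 8 in all and at most 12, crops included, and the job is handed in when it is done.

Besides the shell and the picture viewer there is one more tool, called after "Emit:" by a JSON object that holds its "name" and its "arguments". servo_tool: Moves the arm, as the interface text tells. Its arguments: {"type":"object","properties":{"turn":{"type":"array","items":{"type":"array","items":{"type":"number"}}},"dp":{"type":"array","items":{"type":"array","items":{"type":"number"}}},"fingers":{"type":"array","items":{"type":"number"}}},"required":["turn","dp","fingers"]}

```bash
mkdir -p pics; ls; cat > h.py <<'E'
import numpy as np, cv2
from scipy.spatial.transform import Rotation as R
from bench import *
def cam(name):
    s=read_state(); d=get_image(name); 
    f=192/np.tan(np.radians(d['vfov'])/2)
    K=np.array([[f,0,d['cx']],[0,f,d['cy']],[0,0,1]])
    if 'mount' in d:
        T=np.eye(4);T[:3,:3]=R.from_quat(s['ee_rot']).as_matrix();T[:3,3]=s['position'];T=T@np.array(d['mount'])
    else: T=np.array(d['world_from_camera'])
    return d['img'],K,T
def ray(K,T,p):
    v=T[:3,:3]@(np.linalg.inv(K)@[p[0],p[1],1]); return T[:3,3],v/np.linalg.norm(v)
def onz(K,T,p,z):
    o,v=ray(K,T,p); return o+v*(z-o[2])/v[2]
def proj(K,T,X):
    X=np.atleast_2d(X); c=(X-T[:3,3])@T[:3,:3]; q=c@K.T; return q[:,:2]/q[:,2:]
def tri(obs):
    A=np.zeros((3,3));b=np.zeros(3)
    for K,T,p in obs:
        o,v=ray(K,T,p);M=np.eye(3)-np.outer(v,v);A+=M;b+=M@o
    return np.linalg.solve(A,b)
def save(n,img,crop=None,s=1):
    if crop: l,t,w,h=crop; img=img[t:t+h,l:l+w]
    cv2.imwrite('pics/'+n,cv2.resize(img[:,:,::-1],None,fx=s,fy=s,interpolation=cv2.INTER_CUBIC))
E
python3 - <<'E'
from h import *
np.set_printoptions(precision=1,suppress=True)
print(read_state())
out=[]
for n in ['scene','side']:
    img,K,T=cam(n); np.savez('pics/'+n,img=img,K=K,T=T); out.append(img)
    print(n,K[0,0],K[:2,2],T[:3,3],T[:3,2])
    for q in ['crank_grip','handwheel','pointer','tab','carton','small_carton','nut_mid','machine','cup','tape_dispenser','guide_face','fence_face']:
        r=search_frame(q,n); print(q,[(np.round(x['box']),round(x['score'],2)) for x in r[:2]])
for n,i in zip(['scene','side'],out): save(n+'0.png',i,None,1.5)
E
```

```text
pics
{'clock': 0.0, 'joints': array([-0.9,  0.4,  0. , -0. , -1.2, -0.3]), 'joint_vel': array([-0.,  0., -0., -0., -0.,  0.]), 'joint_efforts': array([  0. , -39.2,  18.8,   4.2,  -0. ,   0. ]), 'position': array([ 233.8, -579. ,  230.3]), 'ee_rot': array([-0.2,  1. ,  0. , -0. ]), 'contact_force': array([ 0.9, -0.6,  0.1]), 'wrist_torque': array([-0.1,  0. , -0. ]), 'gripper_width': 85.29248970382365}
scene 408.357521397448 [246.8 187.4] [1053.3  382.7 1325.3] [-0.4 -0.3 -0.9]
crank_grip [(array([244., 170.,  19.,  22.]), 0.59)]
handwheel [(array([204., 169.,  61.,  88.]), 0.96), (array([221., 219.,   9.,  10.]), 0.3)]
pointer [(array([218., 218., 117.,  65.]), 0.64)]
tab [(array([226., 213.,  95.,  79.]), 0.94), (array([208., 171.,  55.,  82.]), 0.3)]
carton [(array([188., 135.,  39.,  40.]), 0.79)]
small_carton [(array([156., 163.,  28.,  27.]), 0.61)]
nut_mid [(array([220., 220.,  12.,  10.]), 0.54), (array([208., 170.,  56.,  82.]), 0.16)]
machine [(array([187., 135.,  40.,  41.]), 0.74), (array([218., 220., 115.,  62.]), 0.68)]
cup [(array([364., 206.,  27.,  29.]), 0.96)]
tape
[... 276 characters left out ...]

crank_grip []
handwheel []
pointer [(array([175., 182.,  27.,  96.]), 0.95)]
tab [(array([141., 188.,  78.,  87.]), 0.59)]
carton [(array([258., 135.,  34.,  50.]), 0.56), (array([157., 177., 110.,  41.]), 0.16)]
small_carton [(array([226., 132.,  21.,  35.]), 0.89)]
nut_mid [(array([190., 187.,   7.,   9.]), 0.53)]
machine [(array([ 81., 172., 184., 212.]), 0.68), (array([290., 317.,  31.,  47.]), 0.45)]
cup [(array([289., 318.,  31.,  48.]), 0.97), (array([158., 176., 108.,  48.]), 0.43)]
tape_dispenser [(array([311., 144.,  37.,  42.]), 0.79)]
guide_face [(array([178., 185.,  26.,  93.]), 0.96)]
fence_face [(array([139., 185.,  80.,  93.]), 0.76), (array([266., 198.,  43.,  31.]), 0.52)]
```

View pics/scene0.png

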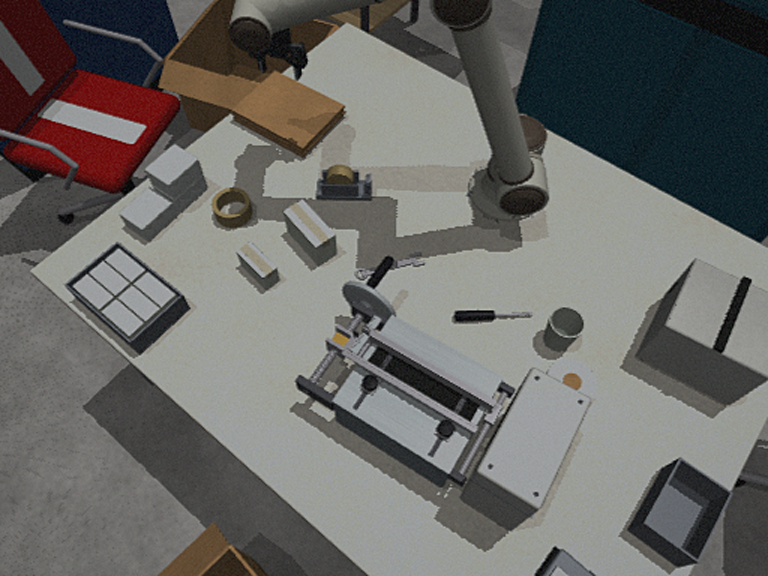

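View pics/side0.png

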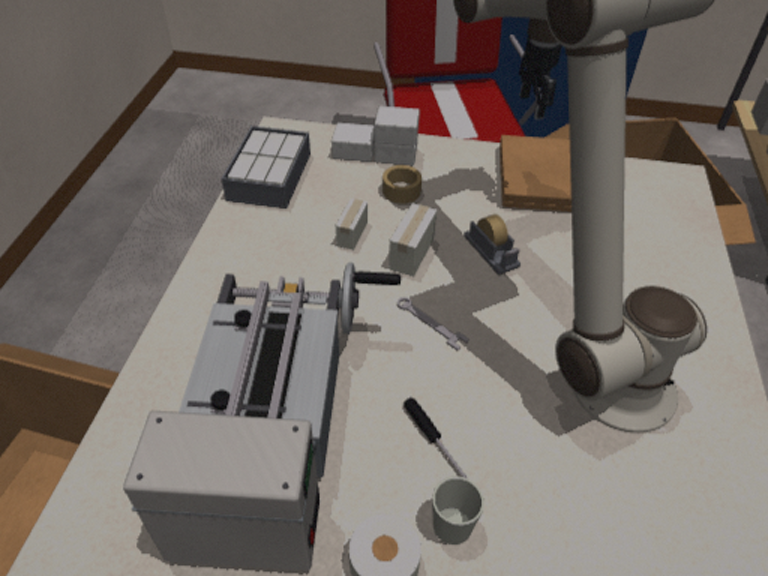

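The scene picture shows the machine at (300–590, 260–530), wheel at (370,300) with the handle at (380,268), big carton (310,230), small carton (258,265). The side picture confirms this, with the handle level at (355–400, 278). Next: a rough machine pose from the housing's top corners and bed features.

```bash
python3 - <<'E'
from h import *
from scipy.optimize import least_squares
np.set_printoptions(precision=1,suppress=True)
D={n:np.load(f'pics/{n}.npz') for n in ['scene','side']}
obs=[('scene',(537,370),(-110,182,262)),('scene',(592,400),(-110,302,262)),('scene',(465,487),(120,182,262)),
('side',(314,428),(-110,182,262)),('side',(302,497),(-110,302,262)),('side',(155,413),(120,182,262)),('side',(127,488),(120,302,262))]
def W(p,X):
    c,s=np.cos(p[2]),np.sin(p[2]); X=np.array(X,float); return np.array([p[0]+c*X[0]-s*X[1],p[1]+s*X[0]+c*X[1],X[2]])
def res(p): return np.concatenate([proj(D[n]['K'],D[n]['T'],W(p,X))[0]-np.array(q)/1.5 for n,q,X in obs])
r=least_squares(res,[600,-100,0]);print(r.x[:2],r.x[2].round(4),r.fun)
p=r.x
print('wheel axis',W(p,(-110,-190,110)))
# handle: free end in scene/side
sc=lambda n,q:(D[n]['K'],D[n]['T'],np.array(q)/1.5)
print('handle end',tri([sc('scene',(388,262)),sc('side',(398,279))]),'root',tri([sc('scene',(373,278)),sc('side',(357,277))]))
for n in D:
  k=D[n]
  print(n,'wheel c@x-200',proj(k['K'],k['T'],W(p,(-200,-190,110)))*1.5)
print('big carton top c',onz(D['scene']['K'],D['scene']['T'],np.array((310,224))/1.5,90),onz(D['side']['K'],D['side']['T'],np.array((415,227))/1.5,90))
print('small',onz(D['scene']['K'],D['scene']['T'],np.array((258,260))/1.5,65))
save('scz.png',D['scene']['img'],(150,100,200,150),4)
save('siz.png',D['side']['img'],(140,120,170,127),4)
E
```

```text
[649.3 173.6] 0.1129 [ -2.2  -3.6   1.7  -1.4   7.7 -10.8  -1.5  -5.3  -2.1   3.   -4.3  -2.2
  -4.8   1. ]
wheel axis [561.3 -27.6 110. ]
handle end [458.6 -47.9 160.7] root [527.9 -33.8 176.9]
scene wheel c@x-200 [[387.2 278.5]]
side wheel c@x-200 [[388.4 301.2]]
big carton top c [ 459.5 -289.5   90. ] [ 453.8 -287.7   90. ]
small [ 607.  -329.8   65. ]
```

View pics/scz.png

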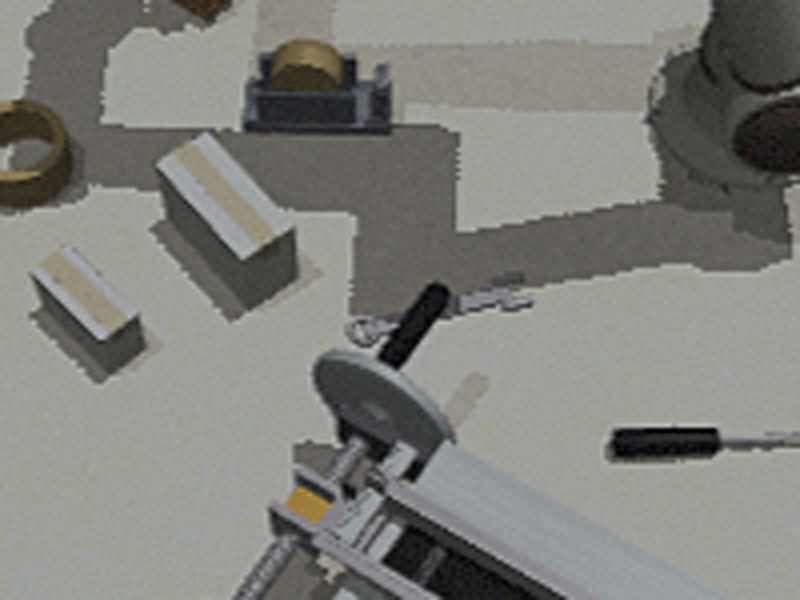

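View pics/siz.png

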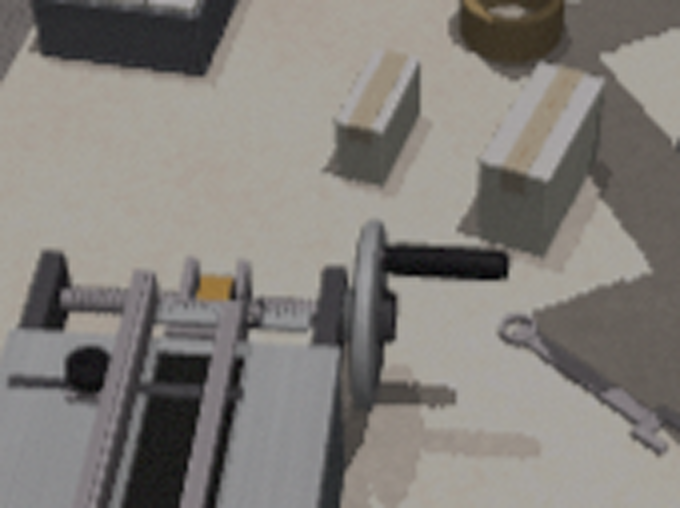

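The zoomed pictures show the brass nut and fork, wheel, and the handle near the top, pointing at the operator. The wrist camera will measure the machine more precisely, so I move it over the wheel.

Emit:
{"name": "servo_tool", "arguments": {"turn": [[0,0,0],[0,0,0],[0,0,0],[0,0,0],[0,0,0]], "dp": [[0.024,0.048,0.03],[0.024,0.05,0.02],[0.024,0.05,0.02],[0.024,0.05,0.02],[0.024,0.05,0.02]], "fingers": [0.0854,0.0854,0.0854,0.0854,0.0854]}}

```text
clock: 1.92
position: [354.5, -326.6, 340.9]
ee_rot: [-0.187, 0.982, 0.002, -0.001]
contact_force: [0.9, 0.1, 0.9]
gripper_width: 85.3
```

Emit:
{"name": "servo_tool", "arguments": {"turn": [[0,0,0],[0,0,0],[0,0,0],[0,0,0],[0,0,0]], "dp": [[0.024,0.05,0.02],[0.024,0.05,0.02],[0.024,0.05,0.02],[0.024,0.05,0.02],[0.024,0.05,0.02]], "fingers": [0.0854,0.0854,0.0854,0.0854,0.0854]}}

```text
clock: 2.55
position: [475.9, -67.7, 446.3]
ee_rot: [-0.187, 0.982, 0.001, 0.002]
contact_force: [0.5, -1.5, 0.6]
gripper_width: 85.7
```

```bash
python3 - <<'E'
from h import *
np.set_printoptions(precision=2,suppress=True)
s=read_state();print(s['clock'],s['position'],R.from_quat(s['ee_rot']).as_matrix())
img,K,T=cam('wrist');print(K[0],T)
print(get_image('wrist')['mount'])
np.savez('pics/w1',img=img,K=K,T=T)
for q in ['crank_grip','handwheel','pointer','tab','nut_mid']:
    print(q,[(np.round(x['box']),round(x['score'],2)) for x in search_frame(q,'wrist')[:2]])
save('w1.png',img,None,1.5)
E
```

```text
2.55 [475.94 -67.74 446.33] [[-0.93 -0.37  0.  ]
 [-0.37  0.93  0.  ]
 [-0.    0.   -1.  ]]
[288.27   0.   256.65] [[ -0.37   0.88   0.3  398.59]
 [  0.93   0.35   0.12 -97.64]
 [  0.     0.33  -0.95 588.04]
 [  0.     0.     0.     1.  ]]
[[  -0.     -0.95   -0.32   82.4 ]
 [   1.     -0.     -0.      0.96]
 [   0.     -0.32    0.95 -142.01]
 [   0.      0.      0.      1.  ]]
crank_grip [(array([252., 140.,  30.,  58.]), 0.85), (array([452., 160.,  60.,  59.]), 0.74)]
handwheel [(array([218., 136.,  79., 158.]), 0.57)]
pointer [(array([220., 136.,  77., 157.]), 0.75), (array([229., 227., 210.,  77.]), 0.56)]
tab [(array([254., 224.,  96.,  88.]), 0.87), (array([228., 228., 211.,  74.]), 0.68)]
nut_mid [(array([231., 242.,  20.,  13.]), 0.5)]
```

View pics/w1.png

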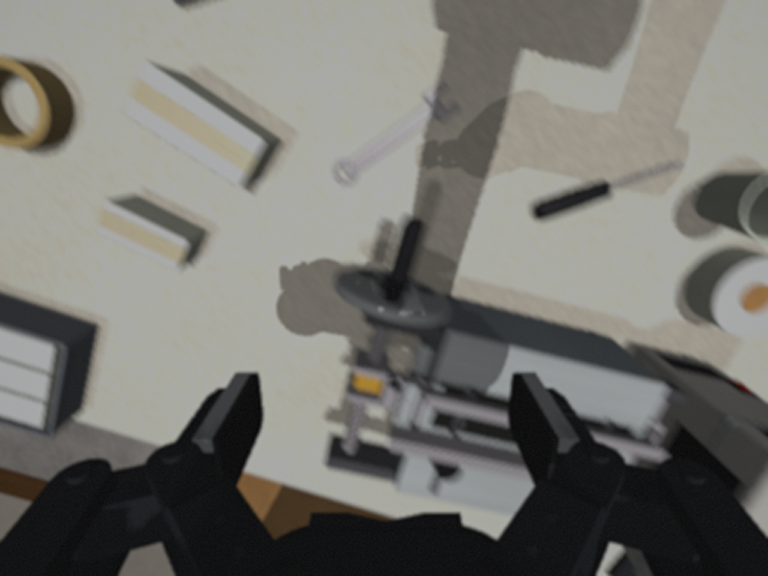

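Wrist picture: handle end (414,225), root (395,295), wheel rim (335,285)–(452,316), nut (367,382), rails below. Now a joint fit of machine pose, wheel plane and wheel angle over all three pictures.

```bash
cat > fit.py <<'E'
from h import *
from scipy.optimize import least_squares
np.set_printoptions(precision=1,suppress=True)
D={n:np.load(f'pics/{n}.npz') for n in ['scene','side','w1']}
c4s=lambda u,v:(150+u/4,100+v/4); c4d=lambda u,v:(140+u/4,120+v/4); h=lambda u,v:(u/1.5,v/1.5)
E_=lambda xw,a:(xw-92,-190-55*np.sin(a),110+55*np.cos(a)); Rt=lambda xw,a:(xw,-190-55*np.sin(a),110+55*np.cos(a))
k=lambda *X:(lambda xw,a:X)
rim=lambda y,z:(lambda xw,a:(xw+8,-190+y,110+z))
obs=[('scene',h(537,370),k(-110,182,262)),('scene',h(592,400),k(-110,302,262)),
('side',h(314,428),k(-110,182,262)),('side',h(302,497),k(-110,302,262)),('side',h(155,413),k(120,182,262)),('side',h(127,488),k(120,302,262)),
('scene',c4s(438,290),E_),('side',c4d(503,265),E_),('w1',h(414,224),E_),
('scene',c4s(390,360),Rt),('side',c4d(390,258),Rt),('w1',h(394,296),Rt),
('w1',h(336,283),rim(-70,0)),('w1',h(452,318),rim(70,0)),('side',c4d(371,221),rim(0,70)),('side',c4d(368,405),rim(0,-70)),
('scene',c4s(315,372),rim(-68,18)),('scene',c4s(455,440),rim(70,0))]
def W(p,X):
    c,s=np.cos(p[2]),np.sin(p[2]); X=np.array(X,float); return np.array([p[0]+c*X[0]-s*X[1],p[1]+s*X[0]+c*X[1],X[2]])
def res(p): return np.concatenate([proj(D[n]['K'],D[n]['T'],W(p,X(p[3],p[4])))[0]-np.array(q) for n,q,X in obs])
r=least_squares(res,[650,170,.15,-160,0],loss='soft_l1',f_scale=1.5)
p=r.x
if __name__=='__main__':
    print(p[:2],p[2].round(4),p[3:].round(3));
    for o,e in zip(obs,res(p).reshape(-1,2)): print(o[0],np.round(o[1]),e)
    print('wheel centre',W(p,(p[3]-57,-190,110)),'grip',W(p,(p[3]-57,-190-55*np.sin(p[4]),110+55*np.cos(p[4]))))
    for n in D:
        im=D[n]['img'].copy()
        P=[(-110,-122,150),(-110,145,150),(120,-122,150),(120,145,150),(-110,182,262),(120,182,262),E_(*p[3:]),Rt(*p[3:])]+[(p[3],-190+70*np.cos(t),110+70*np.sin(t)) for t in np.arange(0,6.3,.4)]
        P+=[(x,-190,110) for x in (-130,-60,0,60,120)]
        for q in proj(D[n]['K'],D[n]['T'],np.array([W(p,X) for X in P])):
            im=cv2.circle(im,tuple(int(v*16) for v in q),16,(255,0,0),-1,cv2.LINE_AA,4)
        np.save('pics/o_'+n,im)
    a=np.load('pics/o_scene.npy')[150:350,180:400];b=np.load('pics/o_w1.npy')[120:320,200:420];c=np.load('pics/o_side.npy')[170:370,70:290]
    save('ov.png',np.vstack([np.hstack([a,b])]),None,1.8)
E
python3 fit.py
```

```text
[641.3 175.1] 0.1011 [-116.6    0.2]
scene [358. 247.] [-0.1 -4.5]
scene [395. 267.] [ 3.6 -2. ]
side [209. 285.] [ 0.9 -3.6]
side [201. 331.] [-0.2  5. ]
side [103. 275.] [-1.8 -1.6]
side [ 85. 325.] [-2.8  1.6]
scene [260. 172.] [1.  0.4]
side [266. 186.] [0.3 1. ]
w1 [276. 149.] [ 0.6 -5.3]
scene [248. 190.] [-2.   2.8]
side [238. 184.] [-3.8  0.7]
w1 [263. 197.] [-3.2  3. ]
w1 [224. 189.] [-0.2 -4.2]
w1 [301. 212.] [-1.1 -7.2]
side [233. 175.] [-2.3  8. ]
side [232. 221.] [-0.5 -5.5]
scene [229. 193.] [ 0.8 -1.5]
scene [264. 210.] [0.3 3.9]
wheel centre [487.8 -31.4 110. ] grip [488.6 -39.8 164.3]
```

View pics/ov.png

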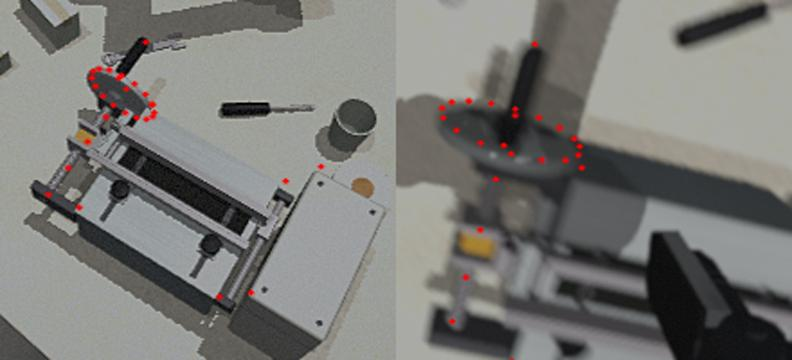

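```bash
python3 - <<'E'
s=open('fit.py').read()
i=s.index("('w1',h(336,283)"); j=s.index("def W(")
s=s[:i]+"]\n"+'''TT=np.arange(0,6.28,.1)
RIM=np.array([(x,-190+70*np.cos(t),110+70*np.sin(t)) for x in (0,16) for t in TT])
ext=[('scene',0,'min',150+313/4),('scene',0,'max',150+456/4),('scene',1,'min',100+345/4),('side',1,'min',120+220/4),('side',1,'max',120+406/4),('side',0,'max',140+386/4),('w1',0,'min',335/1.5),('w1',0,'max',453/1.5)]
'''+s[j:]
s=s.replace("def res(p): return np.concatenate([","def rr(p):\n    o=[]\n    for n,a,m,v in ext:\n        q=proj(D[n]['K'],D[n]['T'],np.array([W(p,X+np.array([p[3],0,0])) for X in RIM]))[:,a]; o.append(getattr(q,m)()-v)\n    return np.array(o)\ndef res(p): return np.concatenate([rr(p)]+[")
s=s.replace("for o,e in zip(obs,res(p).reshape","print(rr(p))\n    for o,e in zip(obs,res(p)[len(ext):].reshape")
open('fit.py','w').write(s)
E
python3 fit.py
```

```text
[641.9 173.4] 0.1023 [-120.2    0.1]
[-0.4  1.3  0.5  0.6  2.4  0.7 -1.5 -0.4]
scene [358. 247.] [-0.7 -4.8]
scene [395. 267.] [ 2.9 -2.3]
side [209. 285.] [ 0.9 -4.3]
side [201. 331.] [-0.1  4.1]
side [103. 275.] [-1.7 -2.2]
side [ 85. 325.] [-2.5  0.9]
scene [260. 172.] [ 1.4 -0.3]
side [266. 186.] [1.3 0.9]
w1 [276. 149.] [ 0.9 -7.3]
scene [248. 190.] [-1.6  2.1]
side [238. 184.] [-2.8  0.6]
w1 [263. 197.] [-2.9  1.4]
wheel centre [485.1 -33.7 110. ] grip [485.8 -40.6 164.6]
```

View pics/ov.png

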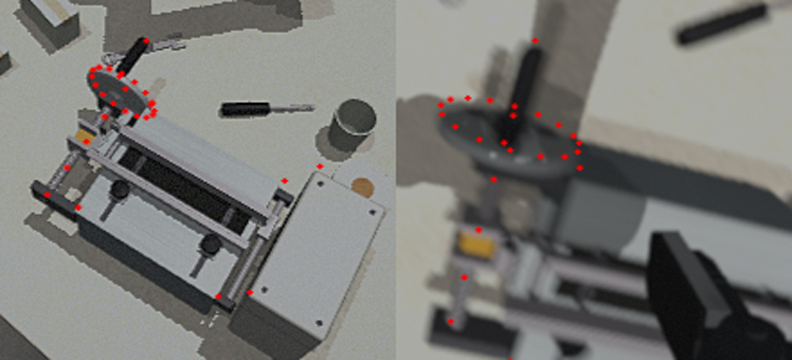

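```bash
python3 - <<'E'
from fit import *
def quad(n,qs,z):
    k=D[n]; P=np.array([onz(k['K'],k['T'],q,z) for q in qs]); print(n,'c',P.mean(0)[:2],'len',np.linalg.norm(np.roll(P,-1,0)-P,axis=1)); d=P[2]-P[1]; print('   ang',np.degrees(np.arctan2(d[1],d[0])))
quad('scene',[c4s(*q) for q in [(156,168),(208,132),(296,228),(245,258)]],90)
quad('side',[c4d(*q) for q in [(480,165),(540,62),(604,80),(550,180)]],90)
quad('w1',[h(*q) for q in [(125,112),(148,64),(268,140),(246,188)]],90)
quad('scene',[c4s(*q) for q in [(31,270),(66,245),(139,315),(104,340)]],65)
k=D['scene']
# bed near edge & other line features
for nm,q,z in [('cup',(565,315),95)]: print(nm,onz(k['K'],k['T'],h(*q),z))
for n in D: print(n, proj(D[n]['K'],D[n]['T'],[[0,0,0],[485,-34,110]]))
print(tri([(D['scene']['K'],D['scene']['T'],c4s(438,290)),(D['w1']['K'],D['w1']['T'],h(414,224))]),
tri([(D['side']['K'],D['side']['T'],c4d(503,265)),(D['w1']['K'],D['w1']['T'],h(414,224))]))
# wrist-camera scale: nut in all 3
o=[('scene',c4s(310,503)),('side',c4d(215,288)),('w1',h(367,381))]
for s in ([0,1],[0,2],[1,2]): print('nut',tri([(D[o[i][0]]['K'],D[o[i][0]]['T'],o[i][1]) for i in s]))
print('nut', W(p,(0,-190,122)))
E
```

```text
scene c [ 458.6 -291.5] len [ 62.8 140.3  55.9 133.8]
   ang 77.11143736086728
side c [ 456.7 -293.8] len [143.3  58.9 136.6  58.8]
   ang 166.83705881279207
w1 c [ 461.2 -288.7] len [ 56.4 138.9  59.  144.6]
   ang 79.21946742303452
scene c [ 607.9 -333.3] len [ 40.4 105.9  39.4 105. ]
   ang 82.97833743678265
cup [288.1 327.5  95. ]
scene [[335.7 127.3]
 [256.7 188.8]]
side [[414.9 258.1]
 [254.3 201.1]]
w1 [[ 408.7 -135.4]
 [ 272.4  157.8]]
[460.  -42.9 175. ] [457.5 -42.  170.2]
nut [660.7 -15.4 131.4]
nut [662.  -15.1 131.9]
nut [660.8 -15.8 132.9]
nut [661.3 -15.6 122. ]
```

Carton sizes check out in all three pictures (scale and calibration good): big carton centre ≈ (459,−291), its y axis at ≈78°. Machine yaw ≈ 0.10, and the handle end is ≈ (455,−43,165). I align the tool and go down over the handle.

Emit:
{"name": "servo_tool", "arguments": {"turn": [[0,0,-0.139],[0,0,-0.139],[0.0127,-0.125,0],[0.0127,-0.125,0],[0,0,0]], "dp": [[0.003,0.007,-0.045],[0.003,0.007,-0.045],[0.003,0.007,-0.045],[0.003,0.006,-0.045],[0,0,0]], "fingers": [0.0854,0.0854,0.0854,0.0854,0.0854]}}

```text
clock: 3.52
position: [479.6, -50.9, 255.4]
ee_rot: [-0.037, 0.992, 0.007, 0.124]
contact_force: [1.0, -0.5, 0.4]
gripper_width: 85.6
```

```bash
python3 - <<'E'
from fit import *
np.set_printoptions(precision=3,suppress=True)
s=read_state();M=R.from_quat(s['ee_rot']).as_matrix();print(s['clock'],s['position'],M)
print('yaw y',np.arctan2(-M[0,1],M[1,1]),'tilt',np.arctan2(M[0,2],-M[2,2]),s['contact_force'])
img,K,T=cam('wrist');np.savez('pics/w2',img=img,K=K,T=T)
save('w2.png',img,None,1.4)
E
```

```text
3.525 [479.617 -50.911 255.439] [[-0.966 -0.075  0.246]
 [-0.072  0.997  0.024]
 [-0.247  0.005 -0.969]]
yaw y 0.07546510023054627 tilt 0.24822674577672993 [ 1.014 -0.452  0.37 ]
```

View pics/w2.png

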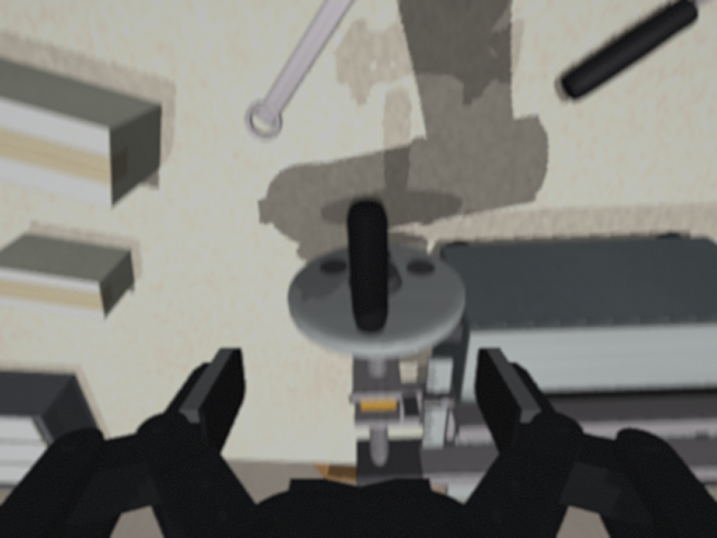

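Wrist picture 2 clearly shows the handle from (367,212) to (370,325), wheel rim 288–466, rails nearly horizontal.

```bash
python3 - <<'E'
from fit import *
k=np.load('pics/w2.npz');K,T=k['K'],k['T']
q=lambda u,v,z:onz(K,T,np.array((u,v))/1.4,z)
e,r=q(367,210,165),q(370,322,165);print('handle',e,r,'len',np.linalg.norm(r-e),np.arctan2(*(r-e)[[1,0]]))
for z in (110,118):
  a,b=q(289,297,z),q(466,297,z);print('rim',a,b,np.linalg.norm(a-b),(a+b)/2)
a,b=q(470,331,150),q(717,324,150);print('bed edge',a,b,'yaw',-np.arctan2(b[0]-a[0],b[1]-a[1]))
print('model bed pts px',proj(K,T,[W(p,(-110,-122,150)),W(p,(-110,0,150)),W(p,(p[3],-190,110))])*1.4)
E
```

```text
handle [459.8 -46.7 165. ] [541.4 -37.7 165. ] len 82.06481275952399 0.1097228510114327
rim [ 566.4 -100.   110. ] [556.2  43.7 110. ] 144.10487141669307 [561.3 -28.2 110. ]
rim [560.3 -98.8 118. ] [550.4  40.6 118. ] 139.71561970524004 [555.3 -29.1 118. ]
bed edge [557.6  37.8 150. ] [538.3 215.8 150. ] yaw 0.10780815813103867
model bed pts px [[478.2 317.9]
 [649.7 313.7]
 [380.5 277.2]]
```

Emit:
{"name": "servo_tool", "arguments": {"turn": [[0,0,0.03],[0,0,0],[0,0,0],[0,0,0],[0,0,0]], "dp": [[0.006,0.004,-0.03],[0.004,0.003,-0.03],[0,0,-0.03],[0,0,-0.018],[0,0,0]], "fingers": [0.0854,0.0854,0.0854,0.0854,0.0854]}}

```text
clock: 4.2
position: [512.4, -44.3, 167.6]
ee_rot: [-0.051, 0.988, 0.009, 0.143]
contact_force: [-0.0, -1.0, 0.0]
gripper_width: 85.7
```

```bash
cat > st.py <<'E'
from h import *
np.set_printoptions(precision=3,suppress=True)
s=read_state();M=R.from_quat(s['ee_rot']).as_matrix();print(s['clock'],s['position'],s['joint_vel'],s['joints'])
print('yaw',np.arctan2(-M[0,1],M[1,1]),'tilt',np.arctan2(M[0,2],-M[2,2]),s['contact_force'],s['gripper_width'])
E
python3 st.py
```

```text
4.2 [512.394 -44.293 167.595] [-0.011 -0.011  0.072  0.016 -0.016  0.003] [ 0.252  0.133 -0.58   0.071 -0.573 -1.775]
yaw 0.10283756750308526 tilt 0.28615325507137285 [-0.037 -0.984  0.004] 85.67696531853115
```

Emit:
{"name": "servo_tool", "arguments": {"turn": [[0,0,0],[0,0,0],[0,0,0],[0,0,0],[0,0,0]], "dp": [[-0.01,0,0],[-0.01,0,0],[0,0,0],[0,0,0],[0,0,0]], "fingers": [0.0854,0.0854,0.0854,0.0854,0.0854]}}

```text
clock: 4.82
position: [495.3, -44.1, 173.9]
ee_rot: [-0.05, 0.988, 0.01, 0.148]
contact_force: [0.0, 0.3, -0.8]
gripper_width: 85.3
```

```bash
python3 st.py
```

```text
4.825 [495.303 -44.107 173.872] [ 0.002 -0.003  0.002 -0.    -0.001 -0.   ] [ 0.265  0.091 -0.618  0.08  -0.568 -1.795]
yaw 0.1024049446072479 tilt 0.2966560502856731 [ 0.028  0.323 -0.822] 85.30577186193538
```

Emit:
{"name": "servo_tool", "arguments": {"turn": [[0,0,0],[0,0,0],[0,0,0],[0,0,0],[0,0,0]], "dp": [[-0.003,0,-0.01],[-0.003,0,-0.01],[-0.002,0,-0.009],[0,0,0],[0,0,0]], "fingers": [0.0854,0.0854,0.0854,0.0854,0.0854]}}

```text
clock: 5.45
position: [486.0, -44.2, 141.6]
ee_rot: [-0.05, 0.988, 0.01, 0.147]
contact_force: [-0.2, 0.0, -0.6]
gripper_width: 85.3
```

```bash
python3 - <<'E'
exec(open('st.py').read())
img,K,T=cam('wrist')
save('w3.png',img,None,1.2)
E
```

```text
5.45 [486.035 -44.22  141.562] [ 0.     0.007 -0.007 -0.     0.003  0.   ] [ 0.27   0.122 -0.689  0.099 -0.47  -1.821]
yaw 0.10260200792102649 tilt 0.29367724699809383 [-0.216  0.001 -0.589] 85.27647489652861
```

View pics/w3.png

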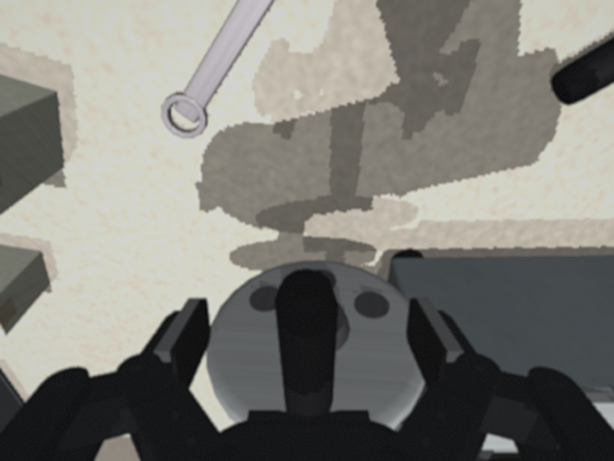

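The handle (x≈307) stands centred between the jaws (205–412). Close.

Emit:
{"name": "servo_tool", "arguments": {"turn": [[0,0,0],[0,0,0],[0,0,0],[0,0,0],[0,0,0]], "dp": [[0,0,0.002],[0,0,0.002],[0,0,0],[0,0,0],[0,0,0]], "fingers": [0.005,0.005,0.005,0.005,0.005]}}

```text
clock: 6.12
position: [486.6, -44.2, 147.1]
ee_rot: [-0.051, 0.988, 0.01, 0.148]
contact_force: [0.9, -0.4, -1.0]
gripper_width: 22.3
```

```bash
python3 st.py
```

```text
6.125 [486.595 -44.156 147.071] [-0.001  0.002  0.001  0.    -0.001  0.001] [ 0.27   0.114 -0.68   0.097 -0.484 -1.817]
yaw 0.10342368764209786 tilt 0.2958289163882229 [ 0.861 -0.441 -1.026] 22.257712644588043
```

Width 22.3 mm: handle held. A helper now computes arc steps around the wheel centre.

```bash
cat > arc.py <<'E'
import sys
from h import *
np.set_printoptions(precision=4,suppress=True)
YM=np.array([-.108,.994,0]);Z=np.array([0,0,1.])
C=np.array([485.9,-37.2,92.5])
def ang(P,C=C): d=P-C; return np.arctan2(-d@YM,d[2]),np.hypot(d@YM,d[2]),d@np.array([.994,.108,0])
if __name__=='__main__':
    s=read_state();P=s['position'];M=R.from_quat(s['ee_rot']).as_matrix();a,r,ax=ang(P)
    print('t',s['clock'],'P',P,'a',round(a,3),'r',round(r,1),'ax',round(ax,1),'yaw',np.arctan2(-M[0,1],M[1,1]).round(3),'tilt',np.arctan2(M[0,2],-M[2,2]).round(3),'F',s['contact_force'],'w',round(s['gripper_width'],1))
    cur=P
    for st in map(float,sys.argv[1:]):
        a+=st; q=C+YM*(-55*np.sin(a))+Z*55*np.cos(a); print(np.round((q-cur)/1000,3).tolist(),round(a,2)); cur=q
E
python3 arc.py -.3 -.3 -.3 -.3 -.3
```

```text
t 6.125 P [486.5952 -44.1565 147.0713] a 0.127 r 55.0 ax -0.1 yaw 0.103 tilt 0.296 F [ 0.8614 -0.4407 -1.0263] w 22.3
[-0.002, 0.016, -0.0] -0.17
[-0.002, 0.015, -0.005] -0.47
[-0.001, 0.013, -0.01] -0.77
[-0.001, 0.01, -0.013] -1.07
[-0.001, 0.006, -0.015] -1.37
```

Emit:
{"name": "servo_tool", "arguments": {"turn": [[0,0,0],[0,0,0],[0,0,0],[0,0,0],[0,0,0]], "dp": [[-0.002,0.016,0.0],[-0.002,0.015,-0.005],[-0.001,0.013,-0.01],[-0.001,0.01,-0.013],[-0.001,0.006,-0.015]], "fingers": [0.005,0.005,0.005,0.005,0.005]}}

```text
clock: 6.75
position: [479.6, 14.7, 102.4]
ee_rot: [-0.05, 0.988, 0.008, 0.147]
contact_force: [18.6, -25.2, -2.8]
gripper_width: 22.0
```

```bash
python3 arc.py -.35 -.35 -.35 -.35 -.35
```

```text
t 6.75 P [479.5725  14.6805 102.3927] a -1.384 r 53.2 ax -0.7 yaw 0.101 tilt 0.294 F [ 18.6026 -25.1824  -2.7973] w 22.0
[0.0, 0.002, -0.019] -1.73
[0.001, -0.006, -0.018] -2.08
[0.001, -0.012, -0.015] -2.43
[0.002, -0.016, -0.01] -2.78
[0.002, -0.019, -0.003] -3.13
```

Emit:
{"name": "servo_tool", "arguments": {"turn": [[0,0,0],[0,0,0],[0,0,0],[0,0,0],[0,0,0]], "dp": [[0.0,0.0,-0.019],[0.0,-0.007,-0.018],[0.001,-0.012,-0.015],[0.002,-0.016,-0.01],[0.002,-0.019,-0.003]], "fingers": [0.005,0.005,0.005,0.005,0.005]}}

```text
clock: 7.38
position: [484.6, -33.1, 37.7]
ee_rot: [-0.062, 0.99, 0.013, 0.129]
contact_force: [1.8, 3.0, -2.4]
gripper_width: 22.4
```

```bash
python3 arc.py -.35 -.35 -.35 -.35 -.35; python3 - <<'E'
from h import *
for n in ('scene','side'):
    img,K,T=cam(n); np.savez('pics/'+n+'1',img=img,K=K,T=T)
    for q in ['nut_mid','tab','pointer','fork']: print(n,q,[(np.round(x['box']),round(x['score'],2)) for x in search_frame(q,n)[:2]])
E
```

```text
t 7.375 P [484.5917 -33.1475  37.6544] a -3.066 r 55.0 ax -0.9 yaw 0.127 tilt 0.257 F [ 1.7919  3.0379 -2.4056] w 22.4
[0.003, -0.019, 0.002] -3.42
[0.002, -0.017, 0.008] -3.77
[0.001, -0.013, 0.014] -4.12
[0.001, -0.008, 0.017] -4.47
[0.0, -0.001, 0.019] -4.82
scene nut_mid [(array([364., 203.,  28.,  30.]), 0.41)]
scene tab [(array([227., 210.,  92.,  84.]), 0.71)]
scene pointer [(array([219., 214., 115.,  68.]), 0.85)]
scene fork [(array([215., 216., 120.,  67.]), 0.94)]
side nut_mid [(array([198., 189.,   1.,   6.]), 0.48)]
side tab [(array([140., 187.,  76.,  91.]), 0.65), (array([234., 341.,  46.,  43.]), 0.21)]
side pointer [(array([177., 183.,  26.,  95.]), 0.89), (array([311., 147.,  37.,  35.]), 0.24)]
side fork [(array([184., 185.,  24.,  92.]), 0.93)]
```

Emit:
{"name": "servo_tool", "arguments": {"turn": [[0,0,0],[0,0,0],[0,0,0],[0,0,0],[0,0,0]], "dp": [[0.003,-0.019,0.002],[0.002,-0.017,0.008],[0.001,-0.013,0.014],[0.001,-0.008,0.017],[0.0,-0.001,0.019]], "fingers": [0.005,0.005,0.005,0.005,0.005]}}

```text
clock: 8.5
position: [491.7, -94.6, 96.6]
ee_rot: [-0.056, 0.99, 0.012, 0.129]
contact_force: [1.2, 7.1, -3.9]
gripper_width: 22.3
```

```bash
python3 arc.py -.35 -.35 -.35 -.35 -.35
```

```text
t 8.5 P [491.6939 -94.6223  96.595 ] a 1.5 r 57.8 ax -0.4 yaw 0.114 tilt 0.257 F [ 1.2271  7.1415 -3.9436] w 22.3
[-0.0, 0.008, 0.018] 1.15
[-0.001, 0.011, 0.016] 0.8
[-0.002, 0.015, 0.011] 0.45
[-0.002, 0.018, 0.005] 0.1
[-0.002, 0.019, -0.001] -0.25
```

```bash
sed -i 's/^C=.*/C=np.array([485.8,-39.7,92.5])/' arc.py; python3 arc.py -.35 -.35 -.35 -.35 -.35
```

```text
t 8.5 P [491.6939 -94.6223  96.595 ] a 1.497 r 55.4 ax -0.1 yaw 0.114 tilt 0.257 F [ 1.2271  7.1415 -3.9436] w 22.3
[-0.0, 0.005, 0.019] 1.15
[-0.001, 0.011, 0.016] 0.8
[-0.002, 0.015, 0.011] 0.45
[-0.002, 0.018, 0.005] 0.1
[-0.002, 0.019, -0.001] -0.25
```

Emit:
{"name": "servo_tool", "arguments": {"turn": [[0,0,0],[0,0,0],[0,0,0],[0,0,0],[0,0,0]], "dp": [[0.0,0.005,0.019],[-0.001,0.011,0.016],[-0.002,0.015,0.011],[-0.002,0.018,0.005],[-0.002,0.019,-0.001]], "fingers": [0.005,0.005,0.005,0.005,0.005]}}

```text
clock: 9.12
position: [483.6, -24.6, 145.9]
ee_rot: [-0.051, 0.99, 0.013, 0.131]
contact_force: [17.8, -9.3, -28.9]
gripper_width: 22.3
```

Emit:
{"name": "servo_tool", "arguments": {"turn": [[0,0,0],[0,0,0],[0,0,0],[0,0,0],[0,0,0]], "dp": [[-0.002,0.017,-0.008],[-0.001,0.014,-0.013],[-0.001,0.008,-0.017],[0,0.002,-0.019],[0.001,-0.005,-0.018]], "fingers": [0.005,0.005,0.005,0.005,0.005]}}

```text
clock: 9.75
position: [479.7, 10.8, 71.3]
ee_rot: [-0.053, 0.99, 0.011, 0.133]
contact_force: [-1.9, -2.0, 3.5]
gripper_width: 22.2
```

```bash
python3 arc.py -.35 -.35 -.35 -.35 -.35
```

```text
t 9.75 P [479.7063  10.8192  71.3371] a -1.965 r 55.1 ax -0.6 yaw 0.107 tilt 0.266 F [-1.901  -2.0292  3.4544] w 22.2
[0.002, -0.01, -0.016] -2.32
[0.002, -0.015, -0.012] -2.67
[0.002, -0.018, -0.006] -3.02
[0.002, -0.019, 0.001] -3.37
[0.002, -0.018, 0.007] -3.72
```

Emit:
{"name": "servo_tool", "arguments": {"turn": [[0,0,0],[0,0,0],[0,0,0],[0,0,0],[0,0,0]], "dp": [[0.002,-0.01,-0.016],[0.002,-0.015,-0.012],[0.002,-0.018,-0.006],[0.002,-0.019,0.001],[0.002,-0.018,0.007]], "fingers": [0.005,0.005,0.005,0.005,0.005]}}

```text
clock: 10.38
position: [488.8, -68.3, 44.9]
ee_rot: [-0.056, 0.99, 0.012, 0.13]
contact_force: [-4.1, 7.7, 7.3]
gripper_width: 22.1
```

Emit:
{"name": "servo_tool", "arguments": {"turn": [[0,0,0],[0,0,0],[0,0,0],[0,0,0],[0,0,0]], "dp": [[0,0,0],[0,0,0],[0,0,0],[0,0,0],[0,0,0]], "fingers": [0.005,0.005,0.0854,0.0854,0.0854]}}

```text
clock: 11.0
position: [488.9, -68.1, 46.1]
ee_rot: [-0.056, 0.99, 0.012, 0.131]
contact_force: [0.6, -0.4, -0.6]
gripper_width: 75.1
```

```bash
python3 arc.py
```

```text
t 11.0 P [488.894  -68.0915  46.1375] a 2.59 r 54.5 ax 0.0 yaw 0.115 tilt 0.261 F [ 0.6471 -0.3747 -0.5742] w 75.1
```

Emit:
{"name": "servo_tool", "arguments": {"turn": [[0,0,0],[0,0,0],[0,0,0],[0,0,0],[0,0,0]], "dp": [[-0.003,0,0.05],[-0.002,0,0.06],[0,0,0.06],[0,0,0.06],[0.03,0.025,0.03]], "fingers": [0.0854,0.0854,0.0854,0.0854,0.0854]}}

```text
clock: 11.62
position: [509.2, -43.6, 312.1]
ee_rot: [-0.056, 0.99, 0.011, 0.128]
contact_force: [0.4, 0.7, -0.7]
gripper_width: 85.8
```

Emit:
{"name": "servo_tool", "arguments": {"turn": [[0,0,0],[0,0,0],[0,0,0],[0,0,0],[0,0,0]], "dp": [[0.04,0.03,0.005],[0.04,0.03,0.005],[0.02,0.02,0],[0,0,0],[0,0,0]], "fingers": [0.0854,0.0854,0.0854,0.0854,0.0854]}}

```text
clock: 12.25
position: [613.2, 40.7, 326.1]
ee_rot: [-0.057, 0.99, 0.012, 0.131]
contact_force: [0.1, 0.3, 0.3]
gripper_width: 85.6
```

```bash
python3 - <<'E'
exec(open('st.py').read())
img,K,T=cam('wrist');np.savez('pics/w4',img=img,K=K,T=T);print(T[:3,3])
for q in ['nut_mid','tab','pointer']: print(q,[(np.round(x['box']),round(x['score'],2)) for x in search_frame(q,'wrist')[:2]])
save('w4.png',img,None,1.56)
E
```

```text
12.25 [613.249  40.733 326.062] [ 0.005  0.008  0.002  0.     0.002 -0.   ] [ 0.356  0.185 -0.084  0.063 -1.044 -1.836]
yaw 0.11701103513844201 tilt 0.26122357783238986 [0.081 0.324 0.286] 85.5883363135598
[497.06   27.161 441.584]
nut_mid [(array([184., 119.,  30.,  18.]), 0.57)]
tab [(array([227.,  98., 270., 131.]), 0.88)]
pointer [(array([172., 103., 338.,  57.]), 0.81), (array([184., 123.,  32.,  14.]), 0.75)]
```

View pics/w4.png

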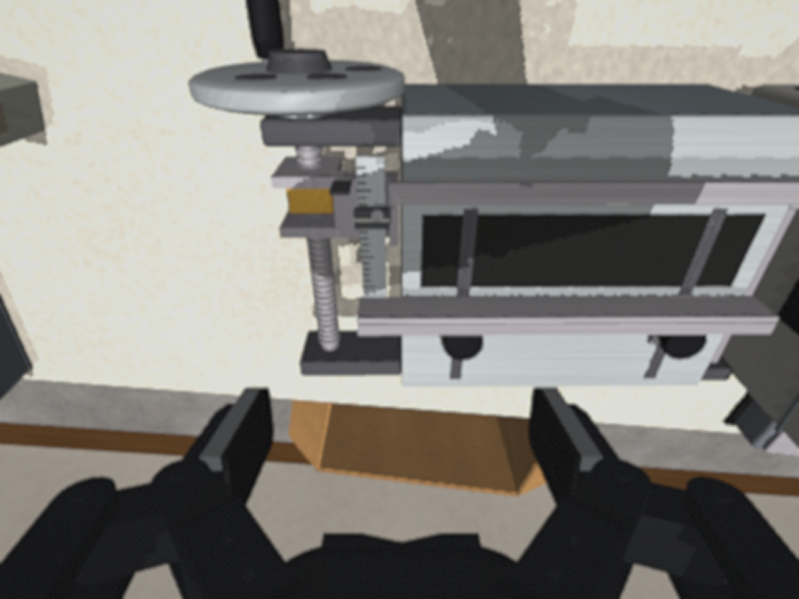

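The picture shows the nut at (310,200) bearing on the fork's outer lug. The rule is at (370,160–290) with the dark tab at (373,213), and the guide top edge at v≈204 and the fence top edge at v≈318. I take a zoom of the tab and the channel width by ray.

```bash
python3 - <<'E'
from h import *
np.set_printoptions(precision=1,suppress=True)
k=np.load('pics/w4.npz');K,T=k['K'],k['T'];img=k['img']
save('w4z.png',img,(165,85,110,110),5.4)
for u0,z in ((280,182),(320,182),(380,182)):
    print(u0,[ (v,int(img[v,u0-2:u0+3].mean())) for v in range(112,140,1)],[ (v,int(img[v,u0-2:u0+3].mean())) for v in range(186,218,1)])
xm=np.array([np.cos(.109),np.sin(.109),0])
for u in (450,600):
    g=onz(K,T,np.array((u,204))/1.56,182);f=onz(K,T,np.array((u,318))/1.56,182);print(g,f,'gap',(f-g)@xm)
E
```

```text
280 [(112, 96), (113, 94), (114, 93), (115, 90), (116, 88), (117, 97), (118, 108), (119, 111), (120, 110), (121, 110), (122, 110), (123, 111), (124, 111), (125, 110), (126, 110), (127, 111), (128, 113), (129, 113), (130, 113), (131, 119), (132, 124), (133, 125), (134, 124), (135, 124), (136, 114), (137, 87), (138, 50), (139, 28)] [(186, 175), (187, 171), (188, 160), (189, 132), (190, 102), (191, 91), (192, 92), (193, 93), (194, 94), (195, 94), (196, 94), (197, 93), (198, 94), (199, 94), (200, 95), (201, 93), (202, 95), (203, 116), (204, 156), (205, 182), (206, 183), (207, 167), (208, 163), (209, 172), (210, 176), (211, 175), (212, 175), (213, 175), (214, 172), (215, 171), (216, 176), (217, 184)]
320 [(112, 95), (113, 94), (114, 92), (115, 88), (116, 87), (117, 96), (118, 106), (119, 109), (120, 108), (121, 107), (122, 107), (123, 107), (124, 106), (125, 106), (126, 107), (127, 109), (128, 112), (129, 112), (130, 112), (131, 116), (132, 121), (133, 122), (134, 123), (135, 119), (136, 105), (137, 77), (138, 44), (139, 26)] [(186, 177), (187, 175), (188, 166), (189, 139), (190, 106), (1
[... 439 characters left out ...]
, (123, 104), (124, 104), (125, 105), (126, 106), (127, 109), (128, 113), (129, 112), (130, 110), (131, 113), (132, 117), (133, 120), (134, 121), (135, 117), (136, 103), (137, 74), (138, 43), (139, 26)] [(186, 172), (187, 169), (188, 156), (189, 129), (190, 102), (191, 91), (192, 91), (193, 91), (194, 92), (195, 92), (196, 94), (197, 93), (198, 93), (199, 93), (200, 94), (201, 91), (202, 100), (203, 133), (204, 166), (205, 177), (206, 167), (207, 161), (208, 170), (209, 178), (210, 176), (211, 173), (212, 173), (213, 178), (214, 185), (215, 193), (216, 195), (217, 194)]
[597.1  71.4 182. ] [682.   86.6 182. ] gap 86.04520025664843
[586.8 162.5 182. ] [670.1 193.8 182. ] gap 86.26013649032585
```

View pics/w4z.png

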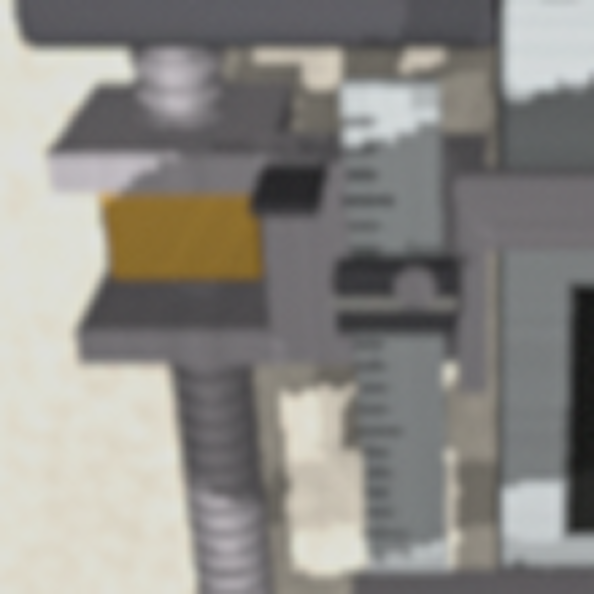

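The zoom shows the white tab line at zoom (395,305) and guide edge at (520,250), so the guide is clearly outward of the line. The gap is 86 mm against 67 wanted, so the pointer is ≈19 mm outward. I need 6 mm play + 19 mm = 25 mm ≈ 6.55 rad inward. Back to the handle.

Emit:
{"name": "servo_tool", "arguments": {"turn": [[0,0,0],[0,0,0],[0,0,0],[0,0,0],[0,0,0]], "dp": [[-0.04,-0.03,0],[-0.045,-0.038,0],[-0.04,-0.037,-0.01],[0,0,-0.03],[0,0,-0.03]], "fingers": [0.0854,0.0854,0.0854,0.0854,0.0854]}}

```text
clock: 13.08
position: [483.5, -69.5, 259.4]
ee_rot: [-0.056, 0.989, 0.012, 0.137]
contact_force: [-0.0, 0.5, -0.4]
gripper_width: 85.3
```

```bash
python3 arc.py; python3 - <<'E'
from h import *
k=np.load('pics/w4.npz');K,T=k['K'],k['T']
xm=np.array([np.cos(.109),np.sin(.109),0])
f=onz(K,T,np.array((450,318))/1.56,182)
for z in (160,170,176,182):
  t=onz(K,T,(238.1,141.5),z);print(z,'tab to fence',(f-t)@xm)
g=[onz(K,T,np.array(q)/1.56,182) for q in ((450,318),(600,318))]
print(onz(K,T,np.array((360,318))/1.56,182))
E
```

```text
t 13.075 P [483.4631 -69.5498 259.3877] a 0.174 r 169.5 ax -5.5 yaw 0.114 tilt 0.274 F [-0.0392  0.5167 -0.4194] w 85.3
160 tab to fence 65.08270737302088
170 tab to fence 69.53058934212913
176 tab to fence 72.19931852359406
182 tab to fence 74.86804770505901
[689.12076345  22.61386216 182.        ]
```

Emit:
{"name": "servo_tool", "arguments": {"turn": [[0,0,0],[0,0,0],[0,0,0],[0,0,0],[0,0,0]], "dp": [[0.003,0.001,-0.05],[0.002,0,-0.055],[0,0,-0.05],[0,0,-0.03],[0,0,0]], "fingers": [0.0854,0.0854,0.0854,0.0854,0.0854]}}

```text
clock: 13.7
position: [486.2, -71.1, 72.2]
ee_rot: [-0.054, 0.989, 0.011, 0.141]
contact_force: [-0.6, 0.8, 0.0]
gripper_width: 85.3
```

```bash
python3 arc.py
```

```text
t 13.7 P [486.2197 -71.1279  72.2355] a 2.146 r 37.3 ax -3.0 yaw 0.111 tilt 0.281 F [-0.6004  0.7651  0.0124] w 85.3
```

Emit:
{"name": "servo_tool", "arguments": {"turn": [[0,0,0],[0,0,0],[0,0,0],[0,0,0],[0,0,0]], "dp": [[0.001,0.002,-0.013],[0.001,0.001,-0.012],[0,0,0],[0,0,0],[0,0,0]], "fingers": [0.0854,0.0854,0.0854,0.005,0.005]}}

```text
clock: 14.32
position: [493.8, -67.9, 55.2]
ee_rot: [-0.054, 0.987, 0.012, 0.149]
contact_force: [-0.3, 1.3, 0.2]
gripper_width: 52.0
```

Emit:
{"name": "servo_tool", "arguments": {"turn": [[0,0,0],[0,0,0],[0,0,0],[0,0,0],[0,0,0]], "dp": [[0,0,0],[0,0,0],[0,0,0],[0,0,0],[0,0,0]], "fingers": [0.005,0.005,0.005,0.005,0.005]}}

```text
clock: 14.95
position: [494.1, -67.9, 56.1]
ee_rot: [-0.055, 0.987, 0.012, 0.149]
contact_force: [0.1, -0.5, -0.0]
gripper_width: 21.9
```

```bash
python3 arc.py .35 .35 .35 .35 .35 .35 .35 .35 .35 .35
```

```text
t 14.95 P [494.1065 -67.8907  56.083 ] a 2.47 r 46.5 ax 5.2 yaw 0.112 tilt 0.298 F [ 0.1479 -0.5423 -0.0443] w 21.9
[-0.006, 0.011, -0.016] 2.82
[-0.002, 0.019, -0.003] 3.17
[-0.002, 0.019, 0.004] 3.52
[-0.002, 0.016, 0.01] 3.87
[-0.001, 0.012, 0.015] 4.22
[-0.001, 0.006, 0.018] 4.57
[0.0, -0.001, 0.019] 4.92
[0.001, -0.007, 0.018] 5.27
[0.001, -0.013, 0.014] 5.62
[0.002, -0.017, 0.009] 5.97
```

Handle sits ~10 mm too near the fingertips; I reseat.

Emit:
{"name": "servo_tool", "arguments": {"turn": [[0,0,0],[0,0,0],[0,0,0],[0,0,0],[0,0,0]], "dp": [[0,0,0],[0,0,0],[-0.004,0,-0.006],[-0.003,0,-0.006],[0,0,0]], "fingers": [0.045,0.045,0.045,0.045,0.045]}}

```text
clock: 15.58
position: [486.2, -68.2, 43.4]
ee_rot: [-0.055, 0.987, 0.012, 0.148]
contact_force: [-0.1, -0.1, 1.0]
gripper_width: 44.9
```

Emit:
{"name": "servo_tool", "arguments": {"turn": [[0,0,0],[0,0,0],[0,0,0],[0,0,0],[0,0,0]], "dp": [[0,0,0],[0,0,0],[0,0,0],[0,0,0],[0,0,0]], "fingers": [0.045,0.005,0.005,0.005,0.005]}}

```text
clock: 16.2
position: [486.5, -68.2, 43.5]
ee_rot: [-0.055, 0.987, 0.013, 0.148]
contact_force: [0.2, 0.8, -1.4]
gripper_width: 22.5
```

```bash
python3 arc.py .35 .35 .35 .35 .35 .35 .35 .35 .35 .35
```

```text
t 16.2 P [486.5176 -68.2078  43.4917] a 2.616 r 56.6 ax -2.4 yaw 0.112 tilt 0.296 F [ 0.2269  0.8337 -1.3594] w 22.5
[0.0, 0.019, -0.005] 2.97
[-0.002, 0.019, -0.0] 3.32
[-0.002, 0.018, 0.007] 3.67
[-0.002, 0.015, 0.012] 4.02
[-0.001, 0.009, 0.017] 4.37
[-0.0, 0.003, 0.019] 4.72
[0.0, -0.003, 0.019] 5.07
[0.001, -0.01, 0.017] 5.42
[0.002, -0.015, 0.012] 5.77
[0.002, -0.018, 0.006] 6.12
```

```bash
sed -i 's/^C=.*/C=np.array([483.4,-39.9,89.9])/' arc.py; python3 arc.py .35 .35 .35 .35 .35 .35 .35 .35 .35 .35
```

```text
t 16.2 P [486.5176 -68.2078  43.4917] a 2.591 r 54.4 ax 0.0 yaw 0.112 tilt 0.296 F [ 0.2269  0.8337 -1.3594] w 22.5
[-0.002, 0.017, -0.007] 2.94
[-0.002, 0.019, -0.0] 3.29
[-0.002, 0.018, 0.006] 3.64
[-0.002, 0.015, 0.012] 3.99
[-0.001, 0.01, 0.016] 4.34
[-0.0, 0.004, 0.019] 4.69
[0.0, -0.003, 0.019] 5.04
[0.001, -0.009, 0.017] 5.39
[0.002, -0.014, 0.013] 5.74
[0.002, -0.018, 0.007] 6.09
```

Emit:
{"name": "servo_tool", "arguments": {"turn": [[0,0,0],[0,0,0],[0,0,0],[0,0,0],[0,0,0]], "dp": [[-0.002,0.017,-0.007],[-0.002,0.019,0.0],[-0.002,0.018,0.006],[-0.002,0.015,0.012],[-0.001,0.01,0.016]], "fingers": [0.005,0.005,0.005,0.005,0.005]}}

```text
clock: 16.82
position: [476.8, 8.8, 65.4]
ee_rot: [-0.055, 0.99, 0.017, 0.129]
contact_force: [2.7, -5.1, -1.4]
gripper_width: 22.0
```

```bash
python3 arc.py .35 .35 .35 .35 .35 .35 .35 .35 .35 .35
```

```text
t 16.825 P [476.7776   8.843   65.4268] a -2.033 r 54.9 ax -1.3 yaw 0.114 tilt 0.257 F [ 2.7237 -5.1461 -1.3974] w 22.0
[0.001, 0.006, 0.018] -1.68
[0.0, -0.001, 0.019] -1.33
[0.001, -0.008, 0.018] -0.98
[0.001, -0.013, 0.014] -0.63
[0.002, -0.017, 0.008] -0.28
[0.002, -0.019, 0.002] 0.07
[0.002, -0.018, -0.005] 0.42
[0.002, -0.016, -0.011] 0.77
[0.001, -0.011, -0.015] 1.12
[0.001, -0.005, -0.018] 1.47
```

Emit:
{"name": "servo_tool", "arguments": {"turn": [[0,0,0],[0,0,0],[0,0,0],[0,0,0],[0,0,0]], "dp": [[0.001,0.006,0.018],[0.0,-0.001,0.019],[0.001,-0.008,0.018],[0.001,-0.013,0.014],[0.002,-0.017,0.008]], "fingers": [0.005,0.005,0.005,0.005,0.005]}}

```text
clock: 17.45
position: [480.4, -22.6, 142.9]
ee_rot: [-0.056, 0.99, 0.019, 0.128]
contact_force: [2.5, 0.4, -9.3]
gripper_width: 22.3
```

```bash
python3 arc.py .35 .35 .35 .35 .35 .3 .3 .3 .3 .3
```

```text
t 17.45 P [480.422  -22.5849 142.9453] a -0.319 r 55.9 ax -1.1 yaw 0.115 tilt 0.255 F [ 2.4543  0.4366 -9.3174] w 22.3
[0.003, -0.019, 0.002] 0.03
[0.002, -0.019, -0.004] 0.38
[0.002, -0.016, -0.01] 0.73
[0.001, -0.012, -0.015] 1.08
[0.001, -0.006, -0.018] 1.43
[-0.0, 0.0, -0.016] 1.73
[-0.001, 0.005, -0.016] 2.03
[-0.001, 0.009, -0.013] 2.33
[-0.001, 0.013, -0.01] 2.63
[-0.002, 0.015, -0.006] 2.93
```

Emit:
{"name": "servo_tool", "arguments": {"turn": [[0,0,0],[0,0,0],[0,0,0],[0,0,0],[0,0,0]], "dp": [[0.003,-0.019,0.002],[0.002,-0.019,-0.004],[0.002,-0.016,-0.01],[0.001,-0.012,-0.015],[0.001,-0.006,-0.018]], "fingers": [0.005,0.005,0.005,0.005,0.005]}}

```text
clock: 18.08
position: [488.9, -94.1, 99.1]
ee_rot: [-0.054, 0.99, 0.022, 0.132]
contact_force: [-3.4, 9.6, 0.6]
gripper_width: 22.3
```

```bash
python3 arc.py .3 .3 .3 .3 .2
```

```text
t 18.075 P [488.8708 -94.08    99.0657] a 1.404 r 55.2 ax -0.4 yaw 0.114 tilt 0.261 F [-3.4335  9.5513  0.551 ] w 22.3
[0.0, -0.0, -0.016] 1.7
[-0.0, 0.005, -0.016] 2.0
[-0.001, 0.009, -0.014] 2.3
[-0.001, 0.013, -0.01] 2.6
[-0.001, 0.01, -0.005] 2.8
```

Emit:
{"name": "servo_tool", "arguments": {"turn": [[0,0,0],[0,0,0],[0,0,0],[0,0,0],[0,0,0]], "dp": [[0,0,-0.016],[0,0.005,-0.016],[-0.001,0.009,-0.014],[-0.001,0.013,-0.01],[-0.001,0.01,-0.005]], "fingers": [0.005,0.005,0.005,0.005,0.005]}}

```text
clock: 18.7
position: [484.5, -55.9, 37.6]
ee_rot: [-0.053, 0.99, 0.023, 0.132]
contact_force: [-7.5, 0.8, 15.8]
gripper_width: 22.1
```

Emit:
{"name": "servo_tool", "arguments": {"turn": [[0,0,0],[0,0,0],[0,0,0],[0,0,0],[0,0,0]], "dp": [[0,0,0],[0,0,0],[0,0,0],[0,0,0],[0,0,0]], "fingers": [0.005,0.005,0.0854,0.0854,0.0854]}}

```text
clock: 19.32
position: [485.0, -55.2, 38.0]
ee_rot: [-0.054, 0.989, 0.023, 0.133]
contact_force: [0.1, 1.2, -0.3]
gripper_width: 75.6
```

```bash
python3 arc.py
```

```text
t 19.325 P [485.0264 -55.2358  37.9889] a 2.853 r 54.2 ax -0.0 yaw 0.113 tilt 0.264 F [ 0.0699  1.1751 -0.2641] w 75.6
```

Angle 2.853, exactly the target. Up for a look from the same vantage.

Emit:
{"name": "servo_tool", "arguments": {"turn": [[0,0,0],[0,0,0],[0,0,0],[0,0,0],[0,0,0]], "dp": [[-0.003,0,0.05],[-0.002,0,0.06],[0,0,0.06],[0,0,0.06],[0.03,0.022,0.03]], "fingers": [0.0854,0.0854,0.0854,0.0854,0.0854]}}

```text
clock: 19.95
position: [505.5, -35.2, 303.7]
ee_rot: [-0.052, 0.99, 0.022, 0.129]
contact_force: [0.7, 1.1, -0.6]
gripper_width: 85.4
```

Emit:
{"name": "servo_tool", "arguments": {"turn": [[0,0,0],[0,0,0],[0,0,0],[0,0,0],[0,0,0]], "dp": [[0.04,0.025,0.006],[0.04,0.025,0.006],[0.022,0.015,0],[0,0,0],[0,0,0]], "fingers": [0.0854,0.0854,0.0854,0.0854,0.0854]}}

```text
clock: 20.58
position: [611.5, 32.2, 319.7]
ee_rot: [-0.052, 0.99, 0.023, 0.133]
contact_force: [-1.0, -0.3, -0.5]
gripper_width: 85.5
```

```bash
python3 - <<'E'
exec(open('st.py').read())
img,K,T=cam('wrist');np.savez('pics/w5',img=img,K=K,T=T)
save('w5.png',img,(165,60,180,150),4.4)
for u0 in (280,320,360):
    g=img[:,u0-2:u0+3].mean((1,2)); print(u0,'rows110-215',g[100:215].astype(int).tolist())
E
```

```text
20.575 [611.531  32.174 319.696] [ 0.002  0.009  0.001 -0.004  0.     0.001] [ 0.331  0.183 -0.093  0.033 -1.028 -1.81 ]
yaw 0.10889706389393106 tilt 0.2634225426617433 [-1.036 -0.253 -0.518] 85.48399762644745
280 rows110-215 [124, 125, 124, 124, 124, 123, 122, 122, 122, 122, 123, 124, 125, 126, 127, 125, 123, 122, 122, 123, 124, 124, 120, 108, 97, 92, 92, 92, 91, 92, 93, 93, 93, 92, 93, 94, 91, 85, 78, 75, 82, 96, 105, 107, 106, 106, 106, 107, 106, 106, 108, 111, 107, 89, 61, 35, 26, 25, 26, 26, 25, 26, 26, 26, 26, 25, 26, 25, 24, 26, 27, 29, 34, 36, 37, 38, 38, 38, 37, 38, 37, 38, 37, 38, 37, 36, 49, 92, 140, 166, 171, 169, 161, 136, 104, 90, 90, 91, 92, 92, 92, 92, 92, 93, 94, 93, 91, 108, 149, 176, 174, 157, 156, 168, 172]
320 rows110-215 [122, 121, 120, 119, 119, 119, 118, 118, 118, 119, 120, 121, 122, 124, 123, 122, 119, 118, 119, 120, 120, 116, 106, 96, 91, 91, 91, 91, 92, 93, 93, 93, 93, 92, 93, 91, 86, 80, 75, 80, 94, 104, 106, 105, 105, 104, 104, 104, 105, 106, 109, 107, 94, 68, 39, 25, 24, 25, 25, 26, 25, 28, 29, 34, 37, 38, 38, 38, 39, 38, 38, 38, 38, 38, 39, 37, 37, 37, 37, 38, 38, 38, 38, 38, 36, 47, 91, 140, 168, 174, 168, 150, 120, 98, 91, 91, 91, 91, 92, 92, 92, 92, 93, 93, 93, 92, 110, 150, 176, 174, 158, 157, 169, 173, 171]
360 rows110-215 [119, 117, 117, 117, 116, 116, 116, 115, 116, 117, 118, 119, 120, 121, 119, 117, 116, 116, 116, 115, 108, 99, 93, 91, 90, 90, 89, 90, 91, 93, 93, 92, 91, 91, 90, 88, 81, 75, 78, 90, 101, 105, 105, 104, 103, 102, 102, 104, 105, 108, 110, 104, 81, 49, 34, 36, 38, 38, 38, 38, 37, 38, 38, 38, 37, 38, 38, 37, 38, 37, 37, 37, 37, 38, 37, 37, 38, 38, 38, 38, 38, 38, 37, 35, 43, 85, 136, 165, 171, 171, 164, 138, 104, 89, 89, 90, 90, 91, 91, 91, 91, 92, 90, 86, 86, 108, 148, 172, 171, 156, 158, 171, 174, 171, 169]
```

View pics/w5.png

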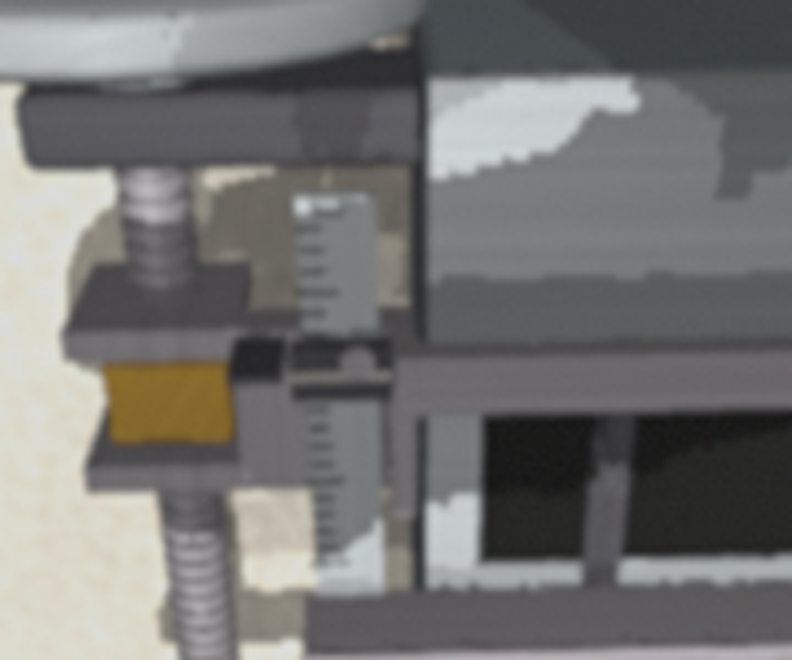

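```bash
python3 - <<'E'
from h import *
np.set_printoptions(precision=1,suppress=True)
xm=np.array([np.cos(.109),np.sin(.109),0]);ym=np.array([-xm[1],xm[0],0])
for n,L in (('w4',[(280,130.6,203.6),(320,130.6,203.4),(380,130.4,203)]),('w5',[(280,153.4,207.8),(320,152.5,206.8),(360,151.7,205.8)])):
    k=np.load(f'pics/{n}.npz');K,T=k['K'],k['T']
    for u,vg,vf in L:
        g=onz(K,T,(u,vg),182);f=onz(K,T,(u,vf),182);print(n,'gap',(f-g)@xm,'fence',f)
k=np.load('pics/w5.npz');K,T=k['K'],k['T']
f=onz(K,T,(280,207.8),182)
line=(165+360/4.4,60+377/4.4)
for z in(160,165,170): print(z,(f-onz(K,T,line,z))@xm)
a,b=onz(K,T,(280,207.8),182),onz(K,T,(360,205.8),182);print('yaw fence',-np.arctan2(b[0]-a[0],b[1]-a[1]))
# channel centre: fence rail left end
print('fence right end px',onz(K,T,(165+305/4.4,60+590/4.4),182),'bed right edge top',onz(K,T,(165+425/4.4,60+300/4.4),150))
print('fence x_m, y_m', f@xm, f@ym)
# tick scale: ticks on rule
E
```

```text
w4 gap 85.8554162516641 fence [682.7  77.2 182. ]
w4 gap 85.66779154950852 fence [677.5 121.6 182. ]
w4 gap 85.44816862158031 fence [669.6 188.3 182. ]
w5 gap 66.58448586296639 fence [683.4  71.2 182. ]
w5 gap 66.62570932270783 fence [678.2 115.3 182. ]
w5 gap 66.55856904657634 fence [673.1 159.7 182. ]
160 65.01808221491694
165 67.35010039601626
170 69.6821185771157
yaw fence 0.11534207142069053
fence right end px [669.4  19.9 182. ] bed right edge top [606.   43.1 150. ]
fence x_m, y_m 687.0498185256387 -3.5276777449654375
```

Measured gap is 66.6 mm (67 = on the line), nut on the inner lug: setting is good. The channel middle is ≈ (637,181) for the carton, machine yaw ≈ 0.112. Now to the carton, untilting and turning the tool.

Emit:
{"name": "servo_tool", "arguments": {"turn": [[-0.014,0.13,0],[-0.014,0.13,0],[0,0,0.18],[0,0,0.18],[0,0,0.18]], "dp": [[-0.017,-0.036,0],[-0.017,-0.036,0],[-0.017,-0.036,0],[-0.017,-0.036,0],[-0.017,-0.036,0]], "fingers": [0.0854,0.0854,0.0854,0.0854,0.0854]}}

```text
clock: 21.25
position: [519.6, -152.9, 320.8]
ee_rot: [-0.324, 0.946, 0.015, -0.006]
contact_force: [0.8, -0.4, -0.0]
gripper_width: 85.5
```

Emit:
{"name": "servo_tool", "arguments": {"turn": [[0,0,0.18],[0,0,0.18],[0,0,0.18],[0,0,0.18],[0,0,0]], "dp": [[-0.017,-0.036,0],[-0.017,-0.036,0],[-0.017,-0.036,0],[-0.017,-0.036,0],[0,0,0]], "fingers": [0.0854,0.0854,0.0854,0.0854,0.0854]}}

```text
clock: 21.88
position: [442.3, -303.9, 323.1]
ee_rot: [-0.643, 0.765, 0.011, -0.01]
contact_force: [-1.1, 0.6, 0.5]
gripper_width: 85.3
```

```bash
cat > cart.py <<'E'
from h import *
from scipy.optimize import minimize
import itertools,sys
np.set_printoptions(precision=3,suppress=True)
def mask(K,T,p,z0,dim=(61,140,90)):
    c,s=np.cos(p[2]),np.sin(p[2])
    P=np.array([[p[0]+c*x-s*y,p[1]+s*x+c*y,z0+z] for x in (-dim[0]/2,dim[0]/2) for y in (-dim[1]/2,dim[1]/2) for z in (0,dim[2])])
    h=cv2.convexHull((proj(K,T,P)*16).astype(np.int32))
    m=np.zeros((384,512),np.uint8);cv2.fillConvexPoly(m,h,1,cv2.LINE_8,4);return m>0
def fit(views,p0,z0=0):
    cost=lambda p:sum(1-(m&r).sum()/(m|r).sum() for K,T,r in views for m in [mask(K,T,p,z0)])
    b=min((minimize(cost,p0,method='Nelder-Mead',options=dict(initial_simplex=[p0,np.add(p0,[8*s,0,0]),np.add(p0,[0,8,0]),np.add(p0,[0,0,.1*s])],xatol=.05,fatol=1e-4)) for s in(1,-1)),key=lambda r:r.fun)
    return b.x,b.fun
def get(n,guess,z0=0):
    img,K,T=cam(n); out=[]
    m=mask(K,T,guess,z0)
    rs=regions_of('carton',n)+regions_of('small_carton',n)
    if not rs: return None
    r=max(rs,key=lambda r:(m&r['region']).sum()/(m|r['region']).sum()); print(n,r['score'],np.round(r['box']),'iou0',round((m&r['region']).sum()/(m|r['region']).sum(),2))
    return K,T,r['region']
if __name__=='__main__':
    exec(open('st.py').read())
    g=[459,-291,-.2]; V={n:get(n,g) for n in ('scene','side','wrist')}
    for c in (['scene'],['side'],['wrist'],['scene','side','wrist']):
        v=[V[n] for n in c if V[n]]
        if v: print(c,*fit(v,g))
E
python3 cart.py
```

```text
21.875 [ 442.327 -303.947  323.069] [ 0.02  -0.017 -0.009 -0.012  0.004 -0.001] [-0.297  0.196 -0.031  0.004 -1.374  0.124]
yaw 1.3981870426067382 tilt -0.030085657294098136 [-1.055  0.559  0.463] 85.2707820766647
scene 0.84 [190. 136.  39.  39.] iou0 0.9
side 0.57 [260. 134.  31.  50.] iou0 0.9
wrist 0.65 [217. 106.  49. 109.] iou0 0.85
['scene'] [ 458.634 -292.832   -0.188] 0.07589743589743592
['side'] [ 458.742 -302.312   -0.208] 0.04618117229129659
['wrist'] [ 461.067 -297.961   -0.211] 0.04536410664544366
['scene', 'side', 'wrist'] [ 459.314 -297.439   -0.208] 0.20783192979161091
```

```bash
cat > go.py <<'E'
import sys
from h import *
np.set_printoptions(precision=4,suppress=True)
x,y,z,yaw=map(float,sys.argv[1:5])
s=read_state();M=R.from_quat(s['ee_rot'])
yd=np.array([-np.sin(yaw),np.cos(yaw),0]);zd=np.array([0,0,-1.]);G=R.from_matrix(np.c_[np.cross(yd,zd),yd,zd])
print('t',s['clock'],'P',s['position'],'dp mm',np.round(np.array([x,y,z])-s['position'],1),'turn',(G*M.inv()).as_rotvec(),'F',s['contact_force'],'w',s['gripper_width'].round(1))
E
python3 go.py 460.5 -297.5 150 1.361
```

```text
Traceback (most recent call last):
  File "go.py", line 7, in <module>
    print('t',s['clock'],'P',s['position'],'dp mm',np.round(np.array([x,y,z])-s['position'],1),'turn',(G*M.inv()).as_rotvec(),'F',s['contact_force'],'w',s['gripper_width'].round(1))
                                                                                                                                                         ^^^^^^^^^^^^^^^^^^^^^^^^
AttributeError: 'float' object has no attribute 'round'
```

```bash
sed -i "s/s\['gripper_width'\].round(1)/s['gripper_width']/" go.py
python3 go.py 460.5 -297.5 150 1.361
```

```text
t 22.325 P [ 444.8963 -301.6036  322.754 ] dp mm [  15.6    4.1 -172.8] turn [-0.0054 -0.0301 -0.0417] F [-0.8726 -0.2798 -0.2472] w 85.37350420228911
```

Emit:
{"name": "servo_tool", "arguments": {"turn": [[-0.005,-0.03,-0.04],[0,0,0],[0,0,0],[0,0,0],[0,0,0]], "dp": [[0.008,0.002,-0.04],[0.007,0.002,-0.045],[0,0,-0.045],[0,0,-0.035],[0,0,0]], "fingers": [0.0854,0.0854,0.0854,0.0854,0.0854]}}

```text
clock: 22.95
position: [462.0, -295.8, 154.8]
ee_rot: [-0.631, 0.776, -0.002, 0.001]
contact_force: [0.2, -0.1, -0.3]
gripper_width: 85.6
```

```bash
python3 - <<'E'
from cart import *
g=[460,-298,-.21]; v=get('wrist',g)
if v: print(fit([v],g))
E
python3 go.py 460.5 -297.5 38 1.361
```

```text
wrist 0.76 [216. 106.  87. 178.] iou0 0.96
(array([ 459.914, -297.165,   -0.208]), np.float64(0.03864666899197766))
t 23.1 P [ 464.7648 -297.139   159.106 ] dp mm [  -4.3   -0.4 -121.1] turn [ 0.0054  0.0136 -0.004 ] F [0.0089 0.2553 0.4984] w 85.00652798734718
```

Emit:
{"name": "servo_tool", "arguments": {"turn": [[0.003,0.007,0],[0.003,0.007,0],[0,0,0],[0,0,0],[0,0,0]], "dp": [[-0.003,0,-0.03],[-0.002,0,-0.035],[0,0,-0.03],[0,0,-0.01],[0,0,0]], "fingers": [0.0854,0.0854,0.0854,0.0854,0.0854]}}

```text
clock: 23.72
position: [468.3, -300.1, 63.2]
ee_rot: [-0.632, 0.775, -0.01, 0.006]
contact_force: [0.1, 0.6, -0.2]
gripper_width: 85.3
```

```bash
python3 go.py 460 -297.5 38 1.361
```

```text
t 23.725 P [ 468.2877 -300.1033   63.1648] dp mm [ -8.3   2.6 -25.2] turn [ 0.0083  0.0222 -0.0064] F [ 0.0649  0.643  -0.1912] w 85.3399085574661
```

Emit:
{"name": "servo_tool", "arguments": {"turn": [[0.004,0.011,-0.003],[0.004,0.011,-0.003],[0,0,0],[0,0,0],[0,0,0]], "dp": [[-0.005,0.001,0],[-0.005,0.001,-0.008],[0,0,-0.01],[0,0,-0.004],[0,0,0]], "fingers": [0.0854,0.0854,0.0854,0.0854,0.0854]}}

```text
clock: 24.35
position: [459.7, -298.8, 43.3]
ee_rot: [-0.629, 0.777, -0.002, 0.001]
contact_force: [-0.6, 0.4, 0.0]
gripper_width: 85.3
```

```bash
python3 go.py 460 -297.5 38 1.361
```

```text
t 24.35 P [ 459.7003 -298.7623   43.2784] dp mm [ 0.3  1.3 -5.3] turn [ 0.002   0.005  -0.0004] F [-0.6399  0.3959  0.0138] w 85.30170912894826
```

Emit:
{"name": "servo_tool", "arguments": {"turn": [[0.002,0.005,0],[0,0,0],[0,0,0],[0,0,0],[0,0,0]], "dp": [[0,0.001,-0.004],[0,0,0],[0,0,0],[0,0,0],[0,0,0]], "fingers": [0.0854,0.05,0.05,0.05,0.05]}}

```text
clock: 24.98
position: [460.0, -297.8, 39.3]
ee_rot: [-0.629, 0.777, -0.0, 0.0]
contact_force: [0.1, -0.1, -1.2]
gripper_width: 60.2
```

```bash
python3 go.py 460 -297.5 38 1.361
```

```text
t 24.975 P [ 460.0393 -297.7729   39.3092] dp mm [-0.   0.3 -1.3] turn [ 0.0002  0.0002 -0.0007] F [ 0.0905 -0.1329 -1.1867] w 60.21251174270025
```

Grip on 60.2 mm. Lift and carry over the channel.

Emit:
{"name": "servo_tool", "arguments": {"turn": [[0,0,0],[0,0,0],[0,0,0],[0,0,0],[0,0,0]], "dp": [[0,0,0.03],[0,0,0.05],[0,0,0.055],[0,0,0.055],[0,0.01,0.05]], "fingers": [0.05,0.05,0.05,0.05,0.05]}}

```text
clock: 25.6
position: [453.0, -284.7, 277.2]
ee_rot: [-0.628, 0.778, 0.01, -0.004]
contact_force: [0.8, -0.6, -3.1]
gripper_width: 60.3
```

```bash
python3 go.py 637 181.5 300 1.683
```

```text
t 25.6 P [ 453.01   -284.7196  277.1726] dp mm [184.  466.2  22.8] turn [-0.0062 -0.0201  0.3248] F [ 0.7881 -0.6038 -3.1195] w 60.30953185151844
```

Emit:
{"name": "servo_tool", "arguments": {"turn": [[-0.003,-0.01,0],[-0.003,-0.01,0],[0,0,0.1],[0,0,0.1],[0,0,0.1]], "dp": [[0.015,0.035,0.01],[0.018,0.048,0.005],[0.018,0.048,0.003],[0.018,0.048,0],[0.018,0.048,0]], "fingers": [0.05,0.05,0.05,0.05,0.05]}}

```text
clock: 26.22
position: [539.7, -52.9, 297.5]
ee_rot: [0.738, -0.675, -0.0, -0.004]
contact_force: [1.0, 0.6, -2.4]
gripper_width: 60.1
```

Emit:
{"name": "servo_tool", "arguments": {"turn": [[0,0,0.02],[0,0,0],[0,0,0],[0,0,0],[0,0,0]], "dp": [[0.018,0.048,0],[0.018,0.048,0],[0.018,0.045,0],[0.015,0.03,0],[0.01,0.02,0]], "fingers": [0.05,0.05,0.05,0.05,0.05]}}

```text
clock: 26.85
position: [617.2, 147.2, 291.2]
ee_rot: [0.746, -0.666, -0.005, -0.0]
contact_force: [-0.0, -0.3, -2.3]
gripper_width: 60.1
```

```bash
python3 go.py 637 181.5 280 1.683
```

```text
t 26.85 P [617.2141 147.2162 291.2405] dp mm [ 19.8  34.3 -11.2] turn [-0.0067 -0.007  -0.0009] F [-0.004  -0.2958 -2.3202] w 60.10570100457887
```

Emit:
{"name": "servo_tool", "arguments": {"turn": [[-0.006,-0.007,0],[0,0,0],[0,0,0],[0,0,0],[0,0,0]], "dp": [[0.01,0.018,-0.005],[0.009,0.015,-0.004],[0,0,0],[0,0,0],[0,0,0]], "fingers": [0.05,0.05,0.05,0.05,0.05]}}

```text
clock: 27.48
position: [636.6, 180.7, 279.6]
ee_rot: [0.745, -0.667, -0.001, 0.002]
contact_force: [0.3, -0.4, -2.7]
gripper_width: 60.6
```

```bash
python3 go.py 637 181.5 280 1.683; python3 - <<'E'
from h import *
np.set_printoptions(precision=1,suppress=True)
img,K,T=cam('wrist');np.savez('pics/w6',img=img,K=K,T=T)
g=cv2.cvtColor(img,cv2.COLOR_RGB2GRAY)
c,s=np.cos(.112),np.sin(.112);xm=np.array([c,s,0]);ym=np.array([-s,c,0])
F=np.array([683.4,71.2,182])
for t in (-40,-20,0,20,40,60):
    f=F+ym*t;pf=proj(K,T,f)[0];pg=proj(K,T,f-66.6*xm)[0]
    print(t,'fence px',pf,'guide px',pg)
    for n,p in (('F',pf),('G',pg)):
        u,v=int(round(p[0])),int(round(p[1]))
        if 16<u<496 and 1<v<382: print('  ',n,u-14,g[v-1:v+2,u-14:u+15].mean(0).astype(int).tolist())
E
```

```text
t 27.475 P [636.6272 180.6546 279.6349] dp mm [0.4 0.8 0.4] turn [ 0.0015 -0.0039  0.0009] F [ 0.2557 -0.3703 -2.6595] w 60.64414941508975
-40 fence px [207.8 -13.6] guide px [301.9 -13.6]
-20 fence px [209.3  18.7] guide px [300.6  18.6]
   F 195 [154, 154, 154, 155, 156, 155, 144, 131, 137, 150, 156, 159, 153, 125, 87, 62, 58, 58, 65, 75, 81, 84, 87, 88, 87, 87, 88, 88, 86]
   G 287 [144, 115, 93, 87, 88, 87, 86, 77, 61, 49, 47, 50, 82, 127, 155, 163, 162, 159, 159, 159, 160, 163, 165, 165, 163, 162, 161, 161, 161]
0 fence px [210.7  49. ] guide px [299.3  48.9]
   F 197 [156, 155, 156, 157, 159, 151, 136, 134, 145, 155, 160, 159, 141, 99, 65, 57, 58, 83, 121, 142, 148, 149, 150, 151, 151, 142, 114, 89, 81]
   G 285 [67, 54, 44, 42, 41, 42, 43, 48, 55, 53, 49, 48, 53, 89, 133, 157, 162, 160, 160, 163, 166, 169, 171, 171, 171, 170, 170, 170, 169]
20 fence px [212.1  77.6] guide px [298.1  77.5]
   F 198 [156, 157, 158, 158, 160, 161, 150, 131, 136, 150, 158, 163, 157, 131, 91, 63, 58, 74, 109, 139, 150, 153, 154, 155, 156, 145, 105, 58, 32]
   G 284 [29, 25, 21, 19, 21, 21, 23, 32, 45, 49, 49, 49, 56, 95, 138, 158, 160, 159, 163, 171, 175, 178, 179, 178, 178, 178, 178, 177, 178]
40 fence px [213.4 104.6] guide px [297.  104.5]
   F 199 [94, 95, 95, 95, 96, 97, 96, 92, 90, 93, 97, 100, 99, 88, 66, 50, 47, 49, 60, 74, 79, 81, 80, 81, 82, 78, 59, 33, 21]
   G 283 [28, 25, 20, 20, 20, 20, 20, 26, 38, 48, 50, 48, 59, 97, 139, 158, 158, 159, 168, 177, 180, 181, 181, 181, 181, 181, 182, 181, 181]
60 fence px [214.6 130.1] guide px [295.9 130. ]
   F 201 [79, 79, 79, 80, 79, 79, 79, 79, 79, 79, 79, 79, 79, 79, 79, 79, 79, 79, 79, 80, 79, 79, 79, 79, 77, 73, 69, 66, 65]
   G 282 [64, 65, 65, 65, 65, 65, 67, 71, 75, 78, 80, 80, 81, 81, 80, 80, 80, 80, 80, 80, 80, 80, 80, 80, 80, 80, 80, 80, 80]
```

Both rail edges show 0.65 px (0.5 mm) farther inward than predicted, gap again 66.7 mm; target TCP (638,181).

Emit:
{"name": "servo_tool", "arguments": {"turn": [[0.001,-0.004,0.001],[0,0,0],[0,0,0],[0,0,0],[0,0,0]], "dp": [[0.001,0,-0.012],[0,0,-0.014],[0,0,-0.01],[0,0,-0.004],[0,0,0]], "fingers": [0.05,0.05,0.05,0.05,0.05]}}

```text
clock: 28.15
position: [636.9, 179.4, 236.5]
ee_rot: [0.745, -0.667, -0.0, 0.001]
contact_force: [0.5, -0.4, -1.9]
gripper_width: 60.3
```

```bash
python3 go.py 638 181 232 1.683
```

```text
t 28.15 P [636.9059 179.4489 236.4764] dp mm [ 1.1  1.6 -4.5] turn [ 0.0008 -0.0008  0.0011] F [ 0.5025 -0.4401 -1.8571] w 60.26232573677168
```

Emit:
{"name": "servo_tool", "arguments": {"turn": [[0.001,-0.001,0.001],[0,0,0],[0,0,0],[0,0,0],[0,0,0]], "dp": [[0.001,0.002,-0.002],[0,0,-0.005],[0,0,-0.005],[0,0,0],[0,0,0]], "fingers": [0.05,0.05,0.05,0.05,0.05]}}

```text
clock: 28.78
position: [638.5, 181.9, 224.6]
ee_rot: [0.746, -0.666, 0.0, -0.001]
contact_force: [0.0, -0.8, -2.0]
gripper_width: 60.3
```

```bash
python3 go.py 638 181 190 1.683
```

```text
t 28.775 P [638.511  181.9018 224.6414] dp mm [ -0.5  -0.9 -34.6] turn [-0.001   0.0021 -0.0003] F [ 0.0285 -0.808  -1.953 ] w 60.33202465926028
```

Emit:
{"name": "servo_tool", "arguments": {"turn": [[-0.001,0.002,0],[0,0,0],[0,0,0],[0,0,0],[0,0,0]], "dp": [[-0.0005,-0.0005,-0.004],[0,0,-0.005],[0,0,-0.005],[0,0,-0.002],[0,0,0]], "fingers": [0.05,0.05,0.05,0.05,0.05]}}

```text
clock: 29.4
position: [637.9, 181.3, 207.4]
ee_rot: [0.746, -0.666, -0.0, 0.0]
contact_force: [-0.5, -0.5, -2.7]
gripper_width: 60.6
```

```bash
python3 go.py 638 181 190 1.683
```

```text
t 29.4 P [637.9074 181.2995 207.4001] dp mm [  0.1  -0.3 -17.4] turn [ 0.0002 -0.0002 -0.0002] F [-0.4523 -0.5157 -2.6518] w 60.55337649031866
```

Emit:
{"name": "servo_tool", "arguments": {"turn": [[0,0,0],[0,0,0],[0,0,0],[0,0,0],[0,0,0]], "dp": [[0,0,-0.004],[0,0,-0.005],[0,0,-0.004],[0,0,-0.001],[0,0,0]], "fingers": [0.05,0.05,0.05,0.05,0.05]}}

```text
clock: 30.02
position: [638.0, 181.3, 192.5]
ee_rot: [0.746, -0.666, 0.0, 0.0]
contact_force: [0.5, -0.9, -3.3]
gripper_width: 60.5
```

Emit:
{"name": "servo_tool", "arguments": {"turn": [[0,0,0],[0,0,0],[0,0,0],[0,0,0],[0,0,0]], "dp": [[0,0,-0.001],[0,0,-0.001],[0,0,0],[0,0,0],[0,0,0]], "fingers": [0.05,0.05,0.05,0.05,0.05]}}

```text
clock: 30.65
position: [638.2, 181.4, 190.9]
ee_rot: [0.746, -0.666, 0.0, -0.0]
contact_force: [-1.2, 0.4, -2.9]
gripper_width: 60.3
```

```bash
python3 go.py 638 181 190 1.683
```

```text
t 30.65 P [638.2282 181.4078 190.8762] dp mm [-0.2 -0.4 -0.9] turn [-0.0002  0.0009 -0.0003] F [-1.2384  0.4065 -2.8543] w 60.26761866889974
```

Emit:
{"name": "servo_tool", "arguments": {"turn": [[0,0,0],[0,0,0],[0,0,0],[0,0,0],[0,0,0]], "dp": [[0,0,-0.001],[0,0,-0.001],[0,0,0],[0,0,0],[0,0,0]], "fingers": [0.05,0.05,0.05,0.05,0.05]}}

```text
clock: 31.28
position: [638.3, 181.5, 189.4]
ee_rot: [0.746, -0.666, 0.0, -0.001]
contact_force: [-1.1, -0.4, -0.9]
gripper_width: 60.6
```

```bash
python3 go.py 638 181 190 1.683
```

```text
t 31.275 P [638.2977 181.4799 189.3755] dp mm [-0.3 -0.5  0.6] turn [-0.0003  0.0014 -0.0004] F [-1.055  -0.4206 -0.9395] w 60.55927743768458
```

The bed takes the weight at z 189.4. Release and lift.

Emit:
{"name": "servo_tool", "arguments": {"turn": [[0,0,0],[0,0,0],[0,0,0],[0,0,0],[0,0,0]], "dp": [[0,0,0],[0,0,0],[0,0,0],[0,0,0],[0,0,0]], "fingers": [0.07,0.08,0.0854,0.0854,0.0854]}}

```text
clock: 31.9
position: [639.8, 181.8, 191.7]
ee_rot: [0.746, -0.666, 0.002, -0.003]
contact_force: [0.3, -0.1, 0.2]
gripper_width: 85.5
```

```bash
python3 go.py 638 181 190 1.683
```

```text
t 31.9 P [639.8015 181.7661 191.732 ] dp mm [-1.8 -0.8 -1.7] turn [-0.0013  0.0064 -0.0012] F [ 0.292 -0.105  0.158] w 85.52824882198311
```

Emit:
{"name": "servo_tool", "arguments": {"turn": [[0,0,0],[0,0,0],[0,0,0],[0,0,0],[0,0,0]], "dp": [[0,0,0.02],[0,0,0.03],[0,0,0.03],[0,0,0.04],[0,0,0.04]], "fingers": [0.0854,0.0854,0.0854,0.0854,0.0854]}}

```text
clock: 32.52
position: [637.5, 180.8, 351.4]
ee_rot: [0.746, -0.666, -0.0, 0.002]
contact_force: [1.0, 0.1, 1.2]
gripper_width: 85.2
```

```bash
python3 go.py 638 181 350 1.683; python3 - <<'E'
from cart import *
g=[638.3,181.5,.112]
V={n:get(n,g,150) for n in ('scene','side','wrist')}
for n in V:
    if V[n]: print(n,fit([V[n]],g,150))
E
```

```text
t 32.525 P [637.4592 180.7763 351.3966] dp mm [ 0.5  0.2 -1.4] turn [ 0.0029 -0.003  -0.0009] F [0.9695 0.082  1.1508] w 85.17359261113053
scene 0.64 [207. 184.  54.  72.] iou0 0.0
side 0.97 [158. 198.  38.  69.] iou0 0.92
wrist 0.85 [218. 107.  73. 154.] iou0 0.97
scene (array([638.3  , 181.5  ,   0.112]), np.float64(1.0))
side (array([639.69 , 179.146,   0.129]), np.float64(0.07129455909943716))
wrist (array([639.17 , 181.409,   0.105]), np.float64(0.028004667444574083))
```

The carton stands at ≈(639,181), yaw 0.105, on the bed in both views. One last gap check on the rails, then hand in.

```bash
python3 - <<'E'
from h import *
img,K,T=cam('wrist');g=cv2.cvtColor(img,cv2.COLOR_RGB2GRAY).astype(float)
c,s=np.cos(.112),np.sin(.112);xm=np.array([c,s,0]);ym=np.array([-s,c,0]);F=np.array([683.9,71.2,182])
for t in (-20,-10,0,10,20):
    f=F+ym*t;E=[]
    for X,sg in ((f,-1),(f-66.6*xm,1)):
        p=proj(K,T,X)[0];u,v=int(round(p[0])),int(round(p[1]));d=sg*np.gradient(cv2.GaussianBlur(g,(3,3),0)[v,u-5:u+6]);d=np.clip(d,0,None)
        e=u-5+(d*np.arange(11)).sum()/d.sum();E.append(onz(K,T,(e,p[1]),182))
    print(t,'gap',((E[0]-E[1])@xm).round(2),'fence dev',((E[0]-f)@xm).round(2))
E
python3 -c "
from bench import *
s=read_state();print(s['clock'],s['contact_force'],abs(s['joint_vel']).max());print(job_done())"
```

```text
-20 gap 66.88 fence dev 0.46
-10 gap 67.23 fence dev 0.48
0 gap 66.28 fence dev 0.49
10 gap 66.46 fence dev 0.48
20 gap 66.65 fence dev 0.46
33.025 [0.00532682 0.20559427 0.20624956] 0.006785252714062483
the job is handed in; nothing more can be done
None
```

I set the guide for the larger carton, stood the carton in the channel and handed the job in at 33 s; no verdict was reported.

**Guide:** I wound it out about 1.6 turns, until the pointer was about 19 mm past the line (measured channel 86 mm). Then I wound it in about 1.04 turns in one inward run, with no overshoot.
- **Channel width:** my last checks gave 66.3–67.2 mm, against 67 mm with the pointer on the line. The error should be about 0.5 mm, inside the 2 mm allowed.
- **Pointer:** I inferred its position from the channel width. The tab line itself agreed only if I took it at about 165 mm height, which I did not know.
- **Play in the screw:** the picture after winding in showed the nut against the inner lug.

**Carton:** I lowered it without touching the rails until the bed took its weight, then let go and lifted clear.
- **Position:** the wrist camera put it at (639, 181) mm, turned 0.105 rad, against an aim of (638, 181) and 0.112. The side camera agreed to within about 2.5 mm, at 0.129 rad.
- **Scene camera:** its detector picked the wrong thing, so that camera gave no check.

**Other things on the table:** I felt no unexpected contact, but I did not re-measure the other items. At the end the contact force was near zero and the arm was almost still.

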